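Set the sliding hotplate to its mark, clamp it, load the vial block

TASK

Slide the small hotplate along its rail until its yellow pointer lines up with the red clip, then turn the red wing knob clockwise until it stops to clamp the hotplate there. After that, set the dark vial block down gently on the hotplate, lying flat, centred and square inside the black outline. Leave the wash bottle, the jar and the beaker alone.

Things in the scene. Friction and masses are not known exactly. Their poses are not given: they have to be found in the camera images.
- rail: Grey slide base, fixed: plate 200 (x) x 460 (y) x 12 mm with two steel rails up to 28 mm high and a dark brake bar between them. Origin: centre of its underside. The hotplate slides along its y axis.
- carriage (a joint): Position of the hotplate along the rail, m: 0 at the -y end, 0.20 at the +y end. At 0 the hotplate's centre is at y = -0.110 in the rail's frame (x = 0). It slides with a few newtons while unclamped, and can be pushed by its side or drawn along by the knob.
- plate_top (a point): Centre of the hotplate's top face, 140 mm above the bench; axes as the rail's. White top plate 130 x 130 mm, 20 mm thick, on a white and blue housing 116 x 122 mm. The black outline on it (63 mm in x, 107 mm in y) is centred here.
- pointer (a point): Tip of the small yellow pointer (6 mm wide) low on the hotplate's +x side, 33 mm above the bench, 77 mm from the hotplate's centre line; it moves with the hotplate. Axes as the rail's.
- mark: Red index clip (12 mm wide in y, 24 mm high) fixed on the base's +x edge. Origin: centre of its underside; axes as the rail's. Lined up means the pointer has the same y as this origin in the rail's frame.
- clamp (a joint): Turn of the clamp knob, rad: 0 loose, 1.3 fully home; grows clockwise seen from the knob's outer end. From about 0.75 its cam bears on the dark brake bar in the rail and grips harder up to the stop.
- clamp_grip (a point): Middle of the red wing of the clamp knob, at the hotplate's +y end, 82 mm above the bench. Site z is the knob's axis, pointing out of it, leaning 35 degrees from vertical to the rail's +y; point y runs along the wing. Wing 64 mm long (y), 14 mm thick (x), from 15 mm below to 11 mm above this point along z; the seat under it begins 31 mm below.
- block: Loose dark vial heating block with two rows of four wells, 56 (x) x 100 (y) x 40 mm high, about 0.42 kg. Origin: centre of its underside. Its long side goes along the rail (the hotplate's y) inside the outline; either way round will do.
- wash: White wash bottle with red cap, 60 mm wide, 150 mm high; a bystander. Origin: centre of its underside.
- jar: Amber glass jar with black cap, 64 mm wide, 85 mm high; a bystander. Origin: centre of its underside.
- beaker: Glass beaker, 76 mm wide, 95 mm high; a bystander. Origin: centre of its underside.

How it is judged:
On the way, in this order (a step that is already met when the one before it is completed fails the run):
1. the hotplate's pointer is lined up with the red clip to 4 mm, the knob not yet tightened (y of pointer in the frame of mark between -0.004 and 0.004 m and value of joint clamp below 0.8 rad), for 0.2 s.
2. the knob is turned fully home (beyond 1.15 rad) with the pointer within 4 mm of the clip and the block not yet on the hotplate (value of joint clamp above 1.15 rad and y of pointer in the frame of mark between -0.004 and 0.004 m and horizontal distance between block and plate_top above 0.08 m), for 0.2 s.
3. the block stands on the hotplate's top plate, within 7 mm of its centre (horizontal distance between block and plate_top below 0.007 m and z of block in the frame of plate_top between -0.003 and 0.003 m), for 0.2 s.
At the end, for the whole second after the job is handed in: The pointer is within 4 mm of the clip, the knob is beyond 1.15 rad (home is 1.3), and the block rests upright on the top plate, within 7 mm of its centre and 0.10 rad of square, at rest (all of step 3 and y of pointer in the frame of mark between -0.004 and 0.004 m and value of joint clamp above 1.15 rad and angle between the x axis of block and the x axis of plate_top, either way round below 0.1 rad and angle between block's own z axis and vertical below 0.05 rad and linear speed of block below 0.01 m/s); the robot touches nothing.
It fails at once if the wash bottle, jar or beaker is moved by more than 30 mm (distance of any of wash, jar, beaker from where it was at the start of the episode above 0.03 m).
It fails at once if the block is dropped or banged onto the hotplate (faster than 0.4 m/s within 40 mm of its place) (distance between block and plate_top below 0.04 m and linear speed of block above 0.4 m/s).
It also fails if it takes over 69 s, if anything falls off the work surface, if the arm or the gripper's body presses on something with over 40 N, if the wrist force passes 120 N, or if a joint passes its speed limit or range.

ROBOT

A 6-joint arm with a two-finger parallel gripper is mounted at the origin on the work surface. World frame = base frame: x ahead of the robot, y to its left, z up, the work surface at z = 0. Lengths are in m, angles in rad, forces in N, time in s.
With the tool pointing down it reaches from about 0.275 to 1 m from the base axis. Payload 8.4 kg.
Tool frame: the origin (TCP) lies between the finger pads; the fingertips stand 22 mm ahead of it and the grasp point (between the pads) lies 3 mm ahead of it; z points along the fingers, x is the direction in which the jaws open and shut, and the axes are right-handed (so a half turn about z gives the same grasp; the last joint's range is limited). The gripper opens to 85 mm and grips with 20 to 120 N. Pads are 22 mm wide; open, the fingers measure 114 mm over their backs; the gripper's body (76 mm by 85 mm) begins 54 mm behind the grasp point. The pads swing forward as they close: fully open they stand 13 mm farther back than shut.
Start: joints at [-1.255, 0.353, 1.633, -0, 1.155, -0.002], TCP at [0.195, -0.594, 0.253] pointing down, gripper open.
Joint ranges: [-2.63, 2.63], [-0.92, 2.1], [0.06, 2.66], [-1.3, 4.44], [0, 2.69], [-3.02, 3.02]. Speed limits (rad/s): [2.22, 2.22, 2.79, 3.14, 3.14, 3.14].

INTERFACE

Orientations are given as a rotation vector (axis times angle).
In Python, from workcell import get_state, grab_frame, workorder gives the robot as it stands.
- The arm moves only by the tool arm_command, never from a script. Its argument "targets" is a list of rows, each a list of 3 entries, a list of its own where there are three numbers: the shift along the world's x, y, z normalised to -1 to 1, where 1 is 10 cm, then the turn, a rotation vector about the world's x, y, z normalised to -1 to 1, where 1 is 0.5 rad, then the gripper command: -1 is fully open, 1 is shut, values between are in proportion. A call has 1 to 8 rows; each row is the pose to reach, as a shift and turn from the pose commanded when the call began; what a row does not reach only later rows make up. A row lasts 1/12 s, in which the tool goes at most 41.7 mm and 7.16 degrees, less where a joint would pass 70% of its speed; a pose out of reach is approached as far as the arm can. A call with a number of a shift or a turn outside -1 to 1 is refused whole. A call with a gripper value outside its range is refused whole. The fingers move at their own pace and stop on an object; "force" is the grip in N (left out, the last holds). Time passes only in rows, so rows that repeat a pose let the fingers close. It gives the time, the measured TCP pose, the force and the opening at its end, in the units of the state.
- get_state(): the state, without advancing time (a new reading comes with each control period).
- grab_frame(name): name is "side" or "top" or "wrist"; returns a dict with "color" (420x560x3 uint8, blue, green, red), "intrinsics" (3x3 intrinsics, pixels), "eye" and "orientation" of the camera in the world; the wrist camera has in their place "tool_from_camera" (4x4, takes a point from camera to tool coordinates, whose origin is the TCP and whose axes are the tool frame's). Camera axes: x right, y down, z forward; pixel columns grow to the right and rows downward; lengths in m; the calibration is good to about 2 mm. A picture is of the moment at which its call begins: read the wrist's pose just before it. There is no depth.
- workorder.job_done(): hands the job in, once; it reports no verdict.
The state is a dict: "time": time; "joint_positions": joint angles; "qvel": joint speeds; "tau": joint torques, N m; "eef_pos": TCP position; "orientation": TCP orientation; "force": force on the tool from outside, world axes, zero at the start; "ft_torque": the same for the moment, N m; "opening": opening from 0.0 (shut) to 1.0 (fully open).
Only numpy, scipy, OpenCV 4.12 (cv2) and the standard library are available. Lean on these libraries where they do the work, as an engineer would, in place of code of your own. Each camera call takes 0.05 s, during which the arm holds its last target. There are 200 camera calls.

## Working session

There is one attempt and no reset: what is moved stays moved. The work goes in short steps, Python scripts to look and compute and a tool call to move; the robot and the scene stay as the last step left them, time stands still between calls to the robot, and variables do not carry over. Pictures are saved under pics/ and viewed, about 8 in all and at most 12, crops included, and the job is handed in when it is done.

Besides the shell and the picture viewer there is one more tool, called after "Emit:" as name(argument=value, ...), one argument or row to a line, values as JSON. arm_command: Moves the arm, as the interface text tells. Scaled input: -1 to 1 covers 10 cm each way for a shift and 0.5 rad each way for a turn. Its arguments: {"type":"object","properties":{"targets":{"type":"array"},"force":{"type":"number"}},"required":["targets"]}

```bash
mkdir -p pics; ls
cat > h.py <<'E'
import numpy as np, cv2, json
from scipy.spatial.transform import Rotation as R
from workcell import get_state, grab_frame, workorder
def cam(name):
    s=get_state(); f=grab_frame(name)
    K=np.array(f["intrinsics"])
    if name=="wrist":
        T=np.array(f["tool_from_camera"]); Rt=R.from_rotvec(s["orientation"]).as_matrix()
        Rc=Rt@T[:3,:3]; e=Rt@T[:3,3]+np.array(s["eef_pos"])
    else:
        o=np.array(f["orientation"]); Rc=o if o.shape==(3,3) else R.from_rotvec(o).as_matrix(); e=np.array(f["eye"])
    return f["color"],K,Rc,e
def save(name,fn):
    im,K,Rc,e=cam(name); cv2.imwrite(f"pics/{fn}.png",im); np.savez(f"pics/{fn}.npz",K=K,R=Rc,e=e); return im,K,Rc,e
def load(fn):
    d=np.load(f"pics/{fn}.npz"); return d["K"],d["R"],d["e"]
def at_z(fn,uv,z):
    K,Rc,e=load(fn); d=Rc@np.linalg.solve(K,[uv[0],uv[1],1.]); return e+d*(z-e[2])/d[2]
def proj(fn,p):
    K,Rc,e=load(fn); c=Rc.T@(np.asarray(p,float)-e); q=K@c; return q[:2]/q[2]
E
python3 - <<'E'
from h import *
s=get_state(); print({k:np.round(v,3).tolist() for k,v in s.items()})
for n in("top","side"):
    im,K,Rc,e=save(n,n+"0"); print(n,K.tolist(),e,Rc.round(3).tolist())
E
```

```text
pics
{'time': 0.0, 'joint_positions': [-1.255, 0.354, 1.634, -0.0, 1.155, -0.002], 'qvel': [-0.0, 0.001, 0.0, -0.0, 0.001, -0.003], 'tau': [0.001, -60.524, -34.208, 0.0, 0.009, -0.0], 'eef_pos': [0.195, -0.593, 0.253], 'orientation': [-2.544, 1.841, 0.002], 'force': [0.0, 0.59, -0.219], 'ft_torque': [-0.029, 0.031, -0.037], 'opening': 0.998}
top [[512.1301681109555, 0.0, 277.2478050176711], [0.0, 512.1301681109555, 210.61767158181365], [0.0, 0.0, 1.0]] [ 0.40743788 -0.07529486  1.24046564] [[-0.026, -0.992, 0.125], [-1.0, 0.027, 0.001], [-0.004, -0.125, -0.992]]
side [[395.6553895513923, 0.0, 283.90637904545747], [0.0, 395.6553895513923, 212.05928694372477], [0.0, 0.0, 1.0]] [0.33808416 0.57471137 0.64853301] [[-0.944, -0.191, 0.269], [-0.33, 0.566, -0.755], [-0.008, -0.802, -0.598]]
```

View pics/top0.png

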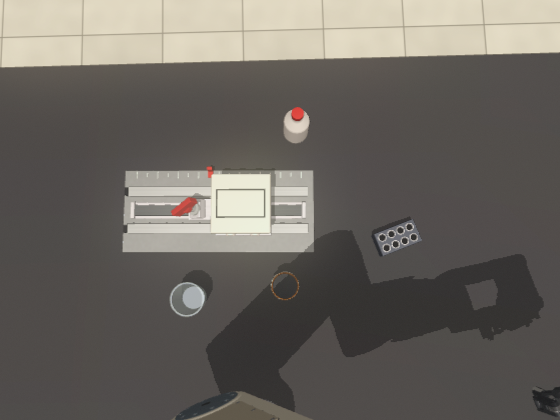

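View pics/side0.png

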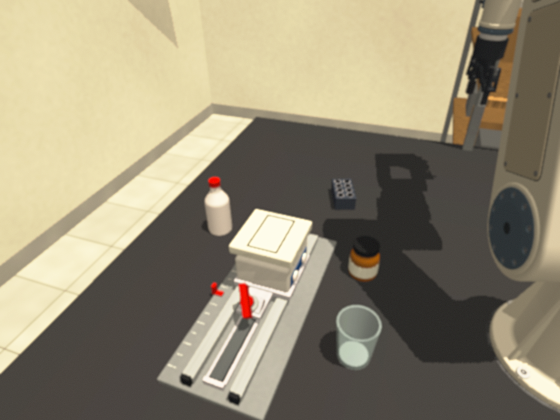

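The top view shows the rail spanning (124–313, 171–251), with the hotplate top centred at (240,203) and the clip at (210,171). The knob is at (184,207), the block at (397,237), the wash bottle at (296,125), the jar at (285,286) and the beaker at (187,299). The side view agrees, so next I work out coarse positions.

Run:
```python
from h import *
for n,uv,z in [("railTL",(126,171),.012),("railTR",(313,171),.012),("railBR",(314,251),.012),("railBL",(123,251),.012),("pl_TL",(211,175),.14),("pl_TR",(271,174),.14),("pl_BR",(271,234),.14),("pl_BL",(211,234),.14),("clip",(210,168),.024),("knob",(184,207),.085),("block",(397,235),.04),("b1",(373,234),.04),("b2",(412,219),.04),("wash",(297,114),.15),("jar",(285,286),.085),("beaker",(187,299),.095)]:
    print(n,at_z("top0",uv,z).round(3))
im=cv2.imread("pics/top0.png"); c=im[155:265,110:325]; cv2.imwrite("pics/c1.png",cv2.resize(c,None,fx=3.7,fy=3.7,interpolation=cv2.INTER_CUBIC))
```

```text
railTL [0.67  0.293 0.012]
railTR [ 0.658 -0.164  0.012]
railBR [ 0.463 -0.16   0.012]
railBL [0.475 0.298 0.012]
pl_TL [0.629 0.068 0.14 ]
pl_TR [ 0.627 -0.063  0.14 ]
pl_BR [ 0.496 -0.06   0.14 ]
pl_BL [0.5   0.069 0.14 ]
clip [0.669 0.086 0.024]
knob [0.567 0.138 0.085]
block [ 0.494 -0.354  0.04 ]
b1 [ 0.498 -0.298  0.04 ]
b2 [ 0.531 -0.391  0.04 ]
wash [ 0.758 -0.124  0.15 ]
jar [ 0.383 -0.087  0.085]
beaker [0.361 0.13  0.095]
```

View pics/c1.png

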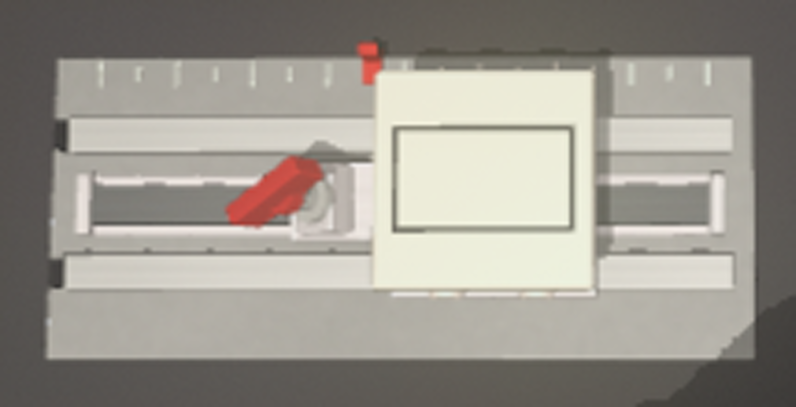

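The crop shows the pointer hidden under the plate's overhang and the clip at about (368,62) in the crop. The wing lies about 30° off the rail axis. The hotplate has to go roughly 85 mm towards +y. I move so the wrist camera can see both the clip and the pointer.

Run:
```python
from h import *
f=grab_frame("wrist"); print(np.round(f["tool_from_camera"],3).tolist(), np.round(f["intrinsics"],1).tolist())
```

```text
[[1.0, 0.0, 0.0, -0.001], [-0.0, 0.948, 0.32, -0.081], [-0.0, -0.32, 0.948, -0.12], [0.0, 0.0, 0.0, 1.0]] [[290.0, 0.0, 276.9], [0.0, 290.0, 209.1], [0.0, 0.0, 1.0]]
```

Emit:
arm_command(
  targets=[
    [[0.7,0.9,0.1],[0,0,0.8],-1],
    [[0.7,0.9,0.1],[0,0,0.8],-1],
    [[0.7,0.9,0.1],[0,0,0.8],-1],
    [[0.7,0.9,0.1],[0,0,0.8],-1],
  ],
)

```text
time: 0.48
eef_pos: [0.2678, -0.4998, 0.2635]
orientation: [-2.864, 1.285, 0.0]
force: [-0.3, -0.3, -0.7]
opening: 1.003
```

Emit:
arm_command(
  targets=[
    [[0.7,0.9,0.1],[0,0,0.8],-1],
    [[0.7,0.9,0.1],[0,0,0.8],-1],
    [[0.7,0.9,0.1],[0,0,0.8],-1],
    [[0.7,0.9,0.1],[0,0,0.8],-1],
  ],
)

```text
time: 0.82
eef_pos: [0.3377, -0.4103, 0.2737]
orientation: [-3.063, 0.691, -0.001]
force: [0.1, -0.1, 0.5]
opening: 1.0
```

Emit:
arm_command(
  targets=[
    [[0.9,0.95,0],[0,0,0.45],-1],
    [[0.9,0.95,0],[0,0,0.45],-1],
    [[0.9,0.95,0],[0,0,0.45],-1],
    [[0.9,0.95,0],[0,0,0.45],-1],
  ],
)

```text
time: 1.15
eef_pos: [0.4283, -0.3155, 0.2732]
orientation: [-3.12, 0.354, -0.002]
force: [0.1, 0.5, 0.8]
opening: 1.001
```

Emit:
arm_command(
  targets=[
    [[0.9,0.95,0],[0,0,0.4],-1],
    [[0.9,0.95,0],[0,0,0.4],-1],
    [[0.9,0.95,0],[0,0,0.4],-1],
    [[0.9,0.95,0],[0,0,0.4],-1],
  ],
)

```text
time: 1.48
eef_pos: [0.5188, -0.2205, 0.2732]
orientation: [-3.14, 0.041, -0.003]
force: [-1.4, 0.1, -0.2]
opening: 1.0
```

Emit:
arm_command(
  targets=[
    [[0.9,0.95,0],[0,0,0],-1],
    [[0.9,0.95,0],[0,0,0],-1],
    [[0.9,0.95,0],[0,0,0],-1],
    [[0.9,0.95,0],[0,0,0],-1],
  ],
)

```text
time: 1.82
eef_pos: [0.6089, -0.1254, 0.273]
orientation: [-3.14, 0.042, -0.003]
force: [-0.7, -0.5, -0.4]
opening: 0.997
```

Emit:
arm_command(
  targets=[
    [[0.9,0.95,0],[0,0,0],-1],
    [[0.9,0.95,0],[0,0,0],-1],
    [[0.9,0.95,0],[0,0,0],-1],
    [[0.9,0.95,0],[0,0,0],-1],
    [[0.9,0.95,0],[0,0,0],-1],
    [[0.9,0.95,0],[0,0,0],-1],
  ],
)

```text
time: 2.32
eef_pos: [0.6948, -0.0346, 0.2725]
orientation: [3.141, -0.044, -0.003]
force: [-0.2, 0.4, -0.8]
opening: 1.0
```

Run:
```python
from h import *
s=get_state();print(s["time"],np.round(s["eef_pos"],3),np.round(s["orientation"],3),np.round(s["joint_positions"],2))
im,*_=save("wrist","w1"); cv2.imwrite("pics/w1b.png",cv2.resize(im,None,fx=1.42,fy=1.42,interpolation=cv2.INTER_CUBIC))
```

```text
2.3167 [ 0.695 -0.035  0.272] [ 3.141e+00 -4.400e-02 -3.000e-03] [-0.05  0.45  1.45 -0.    1.25 -0.02]
```

View pics/w1b.png

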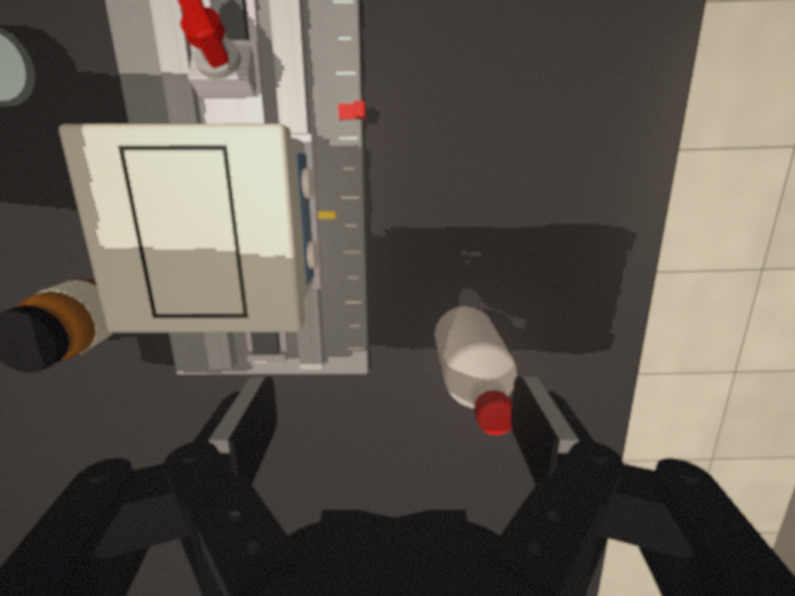

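The wrist view shows the yellow pointer at about (327,215) and the red clip at (352,110), both at 1.42× scale. The knob wing is at (203,35).

Run:
```python
from h import *
im=cv2.imread("pics/w1.png").astype(int); b,g,r=im[...,0],im[...,1],im[...,2]
red=(r>110)&(g<80)&(b<80); yel=(r>120)&(g>100)&(b<80)
def box(m,x0,x1,y0,y1):
    v,u=np.nonzero(m[y0:y1,x0:x1]); return u+x0,v+y0
u,v=box(red,225,270,60,95); print("red",u.min(),u.max(),v.min(),v.max(),u.mean(),v.mean())
for c in range(u.min(),u.max()+1): q=v[u==c]; print(c,q.min(),q.max(),end=' | ')
for z in(.012,.024): print(z,[at_z("w1",p,z).round(4).tolist() for p in [(u.mean(),v.min()-.5),(u.mean(),v.max()+.5),(u.mean(),v.mean())]])
u,v=box(yel,215,245,140,165); print("yel",u.min(),u.max(),v.min(),v.max())
P=at_z("w1",(u.mean(),v.mean()),.033);print(P)
cs=[(61,125),(288,124),(302,331),(110,333)]
for c in cs: print("plate",at_z("w1",np.array(c)/1.42,.14).round(4))
for c in [(121,147),(226,147),(246,315),(155,317)]: print("outl",at_z("w1",np.array(c)/1.42,.14).round(4))
for c in [(367,373),(178,374),(360,0)]: print("rail",at_z("w1",np.array(c)/1.42,.012).round(4))
```

```text
red 239 256 70 83 248.48066298342542 77.38121546961327
239 75 77 | 240 74 83 | 241 74 82 | 242 74 82 | 243 74 82 | 244 74 82 | 245 74 82 | 246 74 82 | 247 74 82 | 248 74 82 | 249 73 82 | 250 72 82 | 251 72 83 | 252 72 83 | 253 71 83 | 254 70 82 | 255 70 82 | 256 71 82 | 0.012 [[0.6627, 0.0963, 0.012], [0.6618, 0.0809, 0.012], [0.6622, 0.0877, 0.012]]
0.024 [[0.6638, 0.0948, 0.024], [0.6629, 0.0799, 0.024], [0.6633, 0.0864, 0.024]]
yel 224 236 148 153
[0.63645546 0.00398732 0.033     ]
plate [0.5074 0.0713 0.14  ]
plate [0.6364 0.0682 0.14  ]
plate [ 0.6318 -0.0592  0.14  ]
plate [ 0.5034 -0.0572  0.14  ]
outl [0.5387 0.0586 0.14  ]
outl [0.5993 0.0569 0.14  ]
outl [ 0.5961 -0.0468  0.14  ]
outl [ 0.5359 -0.0466  0.14  ]
rail [ 0.6621 -0.1629  0.012 ]
rail [ 0.4651 -0.1588  0.012 ]
rail [0.6725 0.1663 0.012 ]
```

```bash
cat > knob.py <<'E'
from h import *
from scipy.optimize import minimize
yaw=-0.027
def axes(a):  # wing frame: z=axis, y=along the wing, a=angle clockwise from downhill
    Z=R.from_euler('z',yaw).apply([0,np.sin(.611),np.cos(.611)]); D=R.from_euler('z',yaw).apply([0,np.cos(.611),-np.sin(.611)])
    Y=R.from_rotvec(-a*Z).apply(D); return np.cross(Y,Z),Y,Z
def mask(fn,roi):
    im=cv2.imread(f"pics/{fn}.png").astype(int); b,g,r=im[...,0],im[...,1],im[...,2]
    m=((r>90)&(r>2*g)&(r>2*b)).astype(np.uint8); o=np.zeros_like(m); x0,y0,x1,y1=roi; o[y0:y1,x0:x1]=m[y0:y1,x0:x1]; return o
def fit(views,p0):
    M={f:mask(f,r) for f,r in views.items()}
    def cost(p):
        X,Y,Z=axes(p[2]); c=0
        for f,m in M.items():
            pts=np.array([proj(f,np.array([p[0],p[1],.082])+X*i*.007+Y*j*.032+Z*k) for i in(-1,1) for j in(-1,1) for k in(-.015,.011)])
            h=cv2.convexHull(((pts+.5)*4*16-8).astype(np.int32))  # 4x supersampled
            S=np.zeros((1680,2240),np.uint8); cv2.fillConvexPoly(S,h,1,shift=4)
            B=cv2.resize(m,(2240,1680),interpolation=cv2.INTER_NEAREST)
            c+=1-(S&B).sum()/(S|B).sum()
        return c
    return min((minimize(cost,[p0[0],p0[1],a],method="Nelder-Mead",options=dict(initial_simplex=[[p0[0],p0[1],a],[p0[0]+.01,p0[1],a],[p0[0],p0[1]+.01,a],[p0[0],p0[1],a+.3]],maxiter=80)) for a in p0[2]),key=lambda r:r.fun)
E
python3 - <<'E'
from knob import *
for V in ({"top0":(165,190,203,225)},{"side0":(232,275,262,325)},{"top0":(165,190,203,225),"side0":(232,275,262,325)}):
    r=fit(V,(.567,.138,(-.8,-.4)));print(list(V),r.x.round(4),r.fun)
a=r.x[2];X,Y,Z=axes(a);print(X.round(3),Y.round(3),Z.round(3))
T=np.c_[X,-Y,-Z] # tool x,y,z
Rg=R.from_matrix(T); Rc=R.from_rotvec(get_state()["orientation"])
print("target rv",Rg.as_rotvec().round(3),"turn",(Rg*Rc.inv()).as_rotvec().round(3))
E
```

```text
['top0'] [ 0.5681  0.1398 -0.3692] 0.21114124765282705
['side0'] [ 0.5711  0.1383 -0.4589] 0.22833164520329907
['top0', 'side0'] [ 0.5696  0.1394 -0.4292] 0.4755201823052718
[ 0.918  0.316 -0.239] [-0.396  0.756 -0.522] [0.015 0.573 0.819]
target rv [ 2.489  0.507 -0.181] turn [-0.597  0.147  0.418]
```

Emit:
arm_command(
  targets=[
    [[-0.6,1,0],[-0.6,0.147,0.42],-1],
    [[-0.6,1,0],[-0.6,0.147,0.42],-1],
    [[-0.6,1,0],[-0.6,0.147,0.42],-1],
    [[-0.6,1,0],[-0.6,0.147,0.42],-1],
    [[-0.6,1,0],[-0.6,0.147,0.42],-1],
  ],
)

```text
time: 2.78
eef_pos: [0.6339, 0.0679, 0.2732]
orientation: [2.827, 0.266, -0.1]
force: [0.7, -0.1, -0.1]
opening: 1.0
```

Emit:
arm_command(
  targets=[
    [[-0.64,1,-0.2],[-0.594,0.147,0.416],-1],
    [[-0.64,1,-0.2],[-0.594,0.147,0.416],-1],
    [[-0.64,1,-0.2],[-0.594,0.147,0.416],-1],
    [[-0.64,1,-0.2],[-0.594,0.147,0.416],-1],
    [[-0.64,1,-0.2],[-0.594,0.147,0.416],-1],
  ],
)

```text
time: 3.2
eef_pos: [0.5705, 0.1668, 0.2522]
orientation: [2.489, 0.513, -0.183]
force: [0.1, -0.5, 0.0]
opening: 0.999
```

Emit:
arm_command(
  targets=[
    [[0,0.34,-0.84],[0,0,0],-1],
    [[0,0.34,-0.84],[0,0,0],-1],
    [[0,0.34,-0.84],[0,0,0],-1],
    [[0,0.34,-0.84],[0,0,0],-1],
    [[0,0.34,-0.84],[0,0,0],-1],
    [[0,0.34,-0.84],[0,0,0],-1],
  ],
)

```text
time: 3.7
eef_pos: [0.5728, 0.1987, 0.1716]
orientation: [2.491, 0.506, -0.178]
force: [0.5, 0.3, 0.9]
opening: 0.999
```

Run:
```python
from knob import *
s=get_state();p=np.array(s["eef_pos"]);print(s["time"],p.round(4),np.round(s["joint_positions"],2))
im,*_=save("wrist","w2")
# predicted wing centre/ends overlay
X,Y,Z=axes(-.43); G=np.array([.5696,.1394,.082])
for q in (G+Y*.032+Z*.011,G-Y*.032+Z*.011,G+Z*.011): cv2.circle(im,tuple(int(t) for t in proj("w2",q)),4,(0,255,0),1)
cv2.imwrite("pics/w2b.png",im)
T=np.c_[X,-Y,-Z];Rc=R.from_rotvec(s["orientation"]);print("turn left",(R.from_matrix(T)*Rc.inv()).as_rotvec().round(4),"to go",(G+Z*.003-p).round(4))
```

```text
3.7 [0.5728 0.1987 0.1716] [ 0.58  0.6   1.58 -0.5   1.37  0.39]
turn left [-0.002   0.0029  0.0017] to go [-0.0031 -0.0576 -0.0871]
```

View pics/w2b.png

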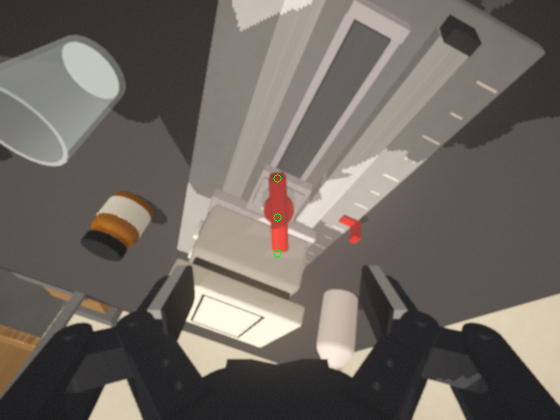

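The overlay shows the wing upright between the fingers, from about (278,172) to (281,252). The predicted points agree to within about 1–2 mm. I go in and grip.

Emit:
arm_command(
  targets=[
    [[-0.005,-0.14,-0.22],[0,0,0],-1],
    [[-0.01,-0.29,-0.44],[0,0,0],-1],
    [[-0.015,-0.43,-0.65],[0,0,0],-1],
    [[-0.02,-0.57,-0.87],[0,0,0],-1],
    [[-0.02,-0.57,-0.87],[0,0,0],-1],
    [[-0.02,-0.57,-0.87],[0,0,0],-1],
  ],
)

```text
time: 4.25
eef_pos: [0.5695, 0.1424, 0.0832]
orientation: [2.49, 0.507, -0.181]
force: [0.3, 0.6, -0.4]
opening: 1.005
```

Emit:
arm_command(
  targets=[
    [[0,0,0],[0,0,0],0.6],
    [[0,0,0],[0,0,0],0.8],
    [[0,0,0],[0,0,0],1],
    [[0,0,0],[0,0,0],1],
    [[0,0,0],[0,0,0],1],
    [[0,0,0],[0,0,0],1],
    [[0,0,0],[0,0,0],1],
    [[0,0,0],[0,0,0],1],
  ],
  force=60,
)

```text
time: 4.92
eef_pos: [0.5701, 0.1437, 0.0831]
orientation: [2.49, 0.51, -0.178]
force: [1.9, 2.0, 6.2]
opening: 0.268
```

Emit:
arm_command(
  targets=[
    [[0,0,0],[0,0,0],1],
    [[0,0,0],[0,0,0],1],
    [[0,0,0],[0,0,0],1],
  ],
)

```text
time: 5.17
eef_pos: [0.5701, 0.1437, 0.083]
orientation: [2.49, 0.51, -0.178]
force: [1.1, 0.7, 6.5]
opening: 0.275
```

Run:
```python
from h import *
s=get_state();print(s["time"],np.round(s["eef_pos"],4),s["opening"],np.round(s["force"],1),np.round(s["ft_torque"],2))
save("wrist","w3");save("top","top1")
```

```text
5.1667 [0.5701 0.1437 0.083 ] 0.27527289535578314 [1.1 0.7 6.5] [-0.14 -0.3   0.19]
```

View pics/w3.png

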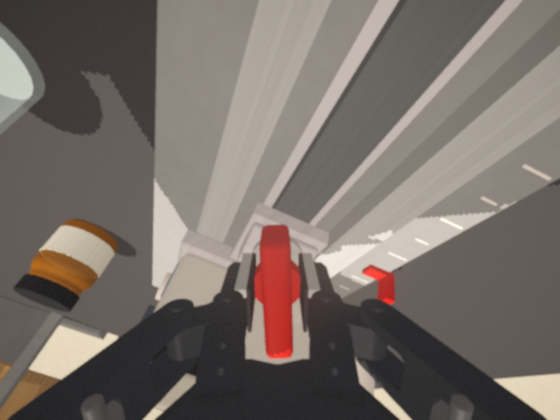

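The pads are bearing on a round hub about 23 mm wide below the wing, because they sit too deep. I open, back off 13 mm along the axis and grip again.

Emit:
arm_command(
  targets=[
    [[0,0,0],[0,0,0],0],
    [[0,0,0],[0,0,0],0],
    [[0,0,0],[0,0,0],0],
    [[0,0.07,0.11],[0,0,0],0],
    [[0,0.07,0.11],[0,0,0],0],
    [[0,0.07,0.11],[0,0,0],0],
  ],
)

```text
time: 5.77
eef_pos: [0.5698, 0.1511, 0.0941]
orientation: [2.49, 0.51, -0.178]
force: [0.7, 0.2, -0.2]
opening: 0.501
```

Emit:
arm_command(
  targets=[
    [[0,0,0],[0,0,0],1],
    [[0,0,0],[0,0,0],1],
    [[0,0,0],[0,0,0],1],
    [[0,0,0],[0,0,0],1],
    [[0,0,0],[0,0,0],1],
    [[0,0,0],[0,0,0],1],
    [[0,0,0],[0,0,0],1],
    [[0,0,0],[0,0,0],1],
  ],
)

```text
time: 6.43
eef_pos: [0.5696, 0.1501, 0.0941]
orientation: [2.489, 0.509, -0.18]
force: [-0.1, -0.2, 7.8]
opening: 0.143
```

Emit:
arm_command(
  targets=[
    [[0.003,0.12,0],[0,0,0],1],
    [[0.006,0.24,0],[0,0,0],1],
    [[0.01,0.36,0],[0,0,0],1],
    [[0.013,0.48,0],[0,0,0],1],
    [[0.016,0.6,0],[0,0,0],1],
    [[0.019,0.72,0],[0,0,0],1],
    [[0.022,0.82,0],[0,0,0],1],
    [[0.022,0.82,0],[0,0,0],1],
  ],
)

```text
time: 7.1
eef_pos: [0.5717, 0.2343, 0.0941]
orientation: [2.49, 0.51, -0.179]
force: [-0.7, 0.2, 7.8]
opening: 0.143
```

Emit:
arm_command(
  targets=[
    [[0,0,0],[0,0,0],1],
    [[0,0,0],[0,0,0],1],
    [[0,0,0],[0,0,0],1],
  ],
)

```text
time: 7.35
eef_pos: [0.5717, 0.2327, 0.0941]
orientation: [2.489, 0.509, -0.18]
force: [-0.5, 1.7, 7.5]
opening: 0.144
```

Run:
```python
from h import *
s=get_state();print(s["time"],np.round(s["eef_pos"],4),np.round(s["force"],1))
save("top","top2");save("wrist","w4")
# -y edge / +y edge of the plate top along a row band, subpixel, in three top frames
for f in("top0","top1","top2"):
    g=cv2.cvtColor(cv2.imread(f"pics/{f}.png"),cv2.COLOR_BGR2GRAY).astype(float)[215:230].mean(0)
    d=np.gradient(g)
    # black outline has two dark dips
    print(f,[(i,round(d[i])) for i in range(140,300) if abs(d[i])>14])
cv2.imwrite("pics/t2.png",np.vstack([cv2.resize(cv2.imread(f"pics/{f}.png")[160:250,120:320],None,fx=3.2,fy=3.2,interpolation=cv2.INTER_CUBIC) for f in("top1","top2")]))
```

```text
7.35 [0.5717 0.2327 0.0941] [-0.5  1.7  7.5]
top0 [(211, 18), (269, -29), (270, -38)]
top1 [(269, -16), (270, -41), (271, -20)]
top2 [(233, -50), (234, -30), (235, 21)]
```

View pics/t2.png

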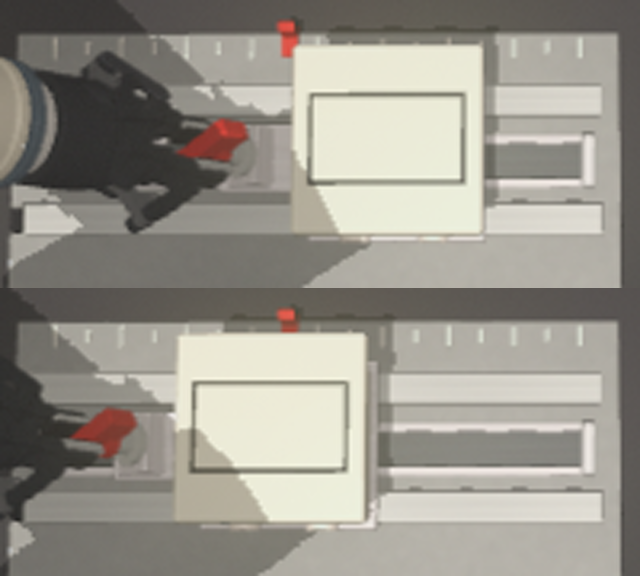

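The hotplate has moved about 80 mm, and by the top view it may be a few mm short. I release and look straight down at the pointer and clip.

Emit:
arm_command(
  targets=[
    [[0,0,0],[0,0,0],-1],
    [[0,0,0],[0,0,0],-1],
    [[0,0,0],[0,0,0],-1],
    [[0,0,0],[0,0,0],-1],
    [[0,0.28,0.4],[0,0,0],-1],
    [[0,0.57,0.82],[0,0,0],-1],
    [[0,0.57,0.82],[0,0,0],-1],
  ],
)

```text
time: 8.03
eef_pos: [0.5727, 0.2923, 0.1791]
orientation: [2.493, 0.51, -0.175]
force: [-0.1, 0.1, -0.1]
opening: 0.996
```

Emit:
arm_command(
  targets=[
    [[0.4,-0.9,0.6],[0.4,-0.1,-0.28],-1],
    [[0.4,-0.9,0.6],[0.4,-0.1,-0.28],-1],
    [[0.4,-0.9,0.6],[0.4,-0.1,-0.28],-1],
    [[0.4,-0.9,0.6],[0.4,-0.1,-0.28],-1],
  ],
)

```text
time: 8.37
eef_pos: [0.6148, 0.1947, 0.2403]
orientation: [2.722, 0.339, -0.118]
force: [0.9, 1.6, -0.4]
opening: 1.002
```

Emit:
arm_command(
  targets=[
    [[0.4,-1,0.35],[0.4,-0.1,-0.28],-1],
    [[0.4,-1,0.35],[0.4,-0.1,-0.28],-1],
    [[0.4,-1,0.35],[0.4,-0.1,-0.28],-1],
    [[0.4,-1,0.35],[0.4,-0.1,-0.28],-1],
  ],
)

```text
time: 8.7
eef_pos: [0.6538, 0.0937, 0.2731]
orientation: [2.938, 0.154, -0.059]
force: [0.0, 0.5, -0.1]
opening: 1.0
```

Emit:
arm_command(
  targets=[
    [[0.42,-1,0],[0.4,-0.1,-0.28],-1],
    [[0.42,-1,0],[0.4,-0.1,-0.28],-1],
    [[0.42,-1,0],[0.4,-0.1,-0.28],-1],
    [[0.42,-1,0],[0.4,-0.1,-0.28],-1],
    [[0.42,-1,0],[0.4,-0.1,-0.28],-1],
    [[0.42,-1,0],[0.4,-0.1,-0.28],-1],
  ],
)

```text
time: 9.2
eef_pos: [0.693, -0.0, 0.2695]
orientation: [-3.138, 0.048, -0.002]
force: [-0.4, 0.3, -0.0]
opening: 0.997
```

Run:
```python
from h import *
s=get_state();print(s["time"],np.round(s["eef_pos"],4),np.round(s["orientation"],3))
im,*_=save("wrist","w5")
P=proj("w5",(.638,.086,.033)); x,y=P.astype(int); print(x,y)
x0,y0=max(x-80,0),max(y-70,0);print(x0,y0)
cv2.imwrite("pics/w5c.png",cv2.resize(im[y0:y0+110,x0:x0+150],None,fx=5,fy=5,interpolation=cv2.INTER_CUBIC))
```

```text
9.2 [ 0.693  -0.      0.2695] [-3.138e+00  4.800e-02 -2.000e-03]
228 110
148 40
```

View pics/w5c.png

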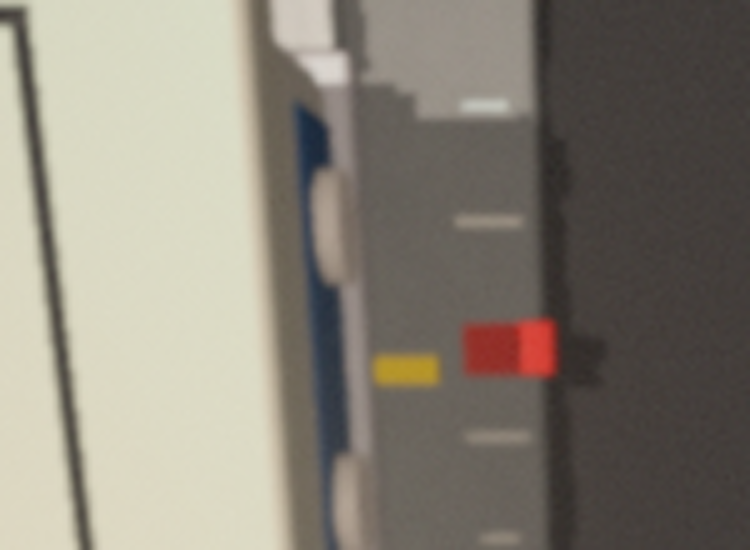

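The crop shows the pointer at row 370 and the clip at row 349, so it is still short in +y.

Run:
```python
from h import *
f=lambda u,v:(u/5+148-.4,v/5+40-.4)
P=at_z("w5",f(437,370),.033); yr=np.array([.027,1,0])
for z,uv in((.012,(491,349)),(.024,(538,348)),(.03,(491,349))):
    C=at_z("w5",f(*uv),z); print(z,C.round(4),"need",((C-P)@yr).round(4))
print(P.round(4))
for a in [(462,106),(508,105),(455,222),(523,220),(465,437),(530,436)]: print(at_z("w5",f(*a),.012).round(4))
```

```text
0.012 [0.6562 0.087  0.012 ] need 0.0048
0.024 [0.6686 0.0867 0.024 ] need 0.0049
0.03 [0.658  0.0867 0.03  ] need 0.0046
[0.6454 0.0824 0.033 ]
[0.6528 0.141  0.012 ]
[0.6636 0.1409 0.012 ]
[0.6494 0.116  0.012 ]
[0.6657 0.116  0.012 ]
[0.6483 0.0663 0.012 ]
[0.6646 0.066  0.012 ]
```

```bash
python3 -c "
from h import *
save('top','top3')"
```

Emit:
arm_command(
  targets=[
    [[-0.42,1,0],[-0.4,0.1,0.28],-1],
    [[-0.42,1,0],[-0.4,0.1,0.28],-1],
    [[-0.42,1,0],[-0.4,0.1,0.28],-1],
    [[-0.42,1,0],[-0.4,0.1,0.28],-1],
  ],
)

```text
time: 9.63
eef_pos: [0.6492, 0.1065, 0.2698]
orientation: [2.939, 0.173, -0.067]
force: [0.4, -0.1, -0.2]
opening: 0.997
```

Emit:
arm_command(
  targets=[
    [[-0.4,1,-0.35],[-0.4,0.1,0.28],-1],
    [[-0.4,1,-0.35],[-0.4,0.1,0.28],-1],
    [[-0.4,1,-0.35],[-0.4,0.1,0.28],-1],
    [[-0.4,1,-0.35],[-0.4,0.1,0.28],-1],
  ],
)

```text
time: 9.97
eef_pos: [0.608, 0.2057, 0.2321]
orientation: [2.718, 0.358, -0.131]
force: [-0.1, 0.1, -0.6]
opening: 1.0
```

Emit:
arm_command(
  targets=[
    [[-0.4,0.9,-0.6],[-0.4,0.1,0.28],-1],
    [[-0.4,0.9,-0.6],[-0.4,0.1,0.28],-1],
    [[-0.4,0.9,-0.6],[-0.4,0.1,0.28],-1],
    [[-0.4,0.9,-0.6],[-0.4,0.1,0.28],-1],
    [[-0.4,0.9,-0.6],[-0.4,0.1,0.28],-1],
    [[-0.4,0.9,-0.6],[-0.4,0.1,0.28],-1],
  ],
)

```text
time: 10.47
eef_pos: [0.5715, 0.2897, 0.1756]
orientation: [2.489, 0.511, -0.179]
force: [1.5, 0.4, 0.8]
opening: 0.998
```

Run:
```python
from knob import *
s=get_state();p=np.array(s["eef_pos"]);Rc=R.from_rotvec(s["orientation"]);print(s["time"],p.round(4))
im,*_=save("wrist","w6")
m=mask("w6",(200,120,330,300)); v,u=np.nonzero(m); print(u.min(),u.max(),v.min(),v.max())
r=fit({"w6":(200,120,330,300)},(.572,.219,(-.43,)));print(r.x.round(4),r.fun)
r0=fit({"w2":(200,120,330,300)},(.5696,.1394,(-.43,)));print("w2",r0.x.round(4),r0.fun)
T=np.c_[axes(r.x[2])[0],-axes(r.x[2])[1],-axes(r.x[2])[2]];print("turn",(R.from_matrix(T)*Rc.inv()).as_rotvec().round(3))
```

```text
10.4667 [0.5715 0.2897 0.1756]
265 325 181 269
[ 0.5732  0.2166 -0.4371] 0.3219086789291291
w2 [ 0.5711  0.1381 -0.4639] 0.23167504123355454
turn [-0.001  0.005  0.004]
```

Emit:
arm_command(
  targets=[
    [[0,-0.15,-0.2],[0,0,0],-1],
    [[0,-0.3,-0.4],[0,0,0],-1],
    [[0.005,-0.45,-0.6],[0,0,0],-1],
    [[0.005,-0.61,-0.815],[0,0,0],0],
    [[0.005,-0.61,-0.815],[0,0,0],0],
    [[0.005,-0.61,-0.815],[0,0,0],0.5],
  ],
  force=100,
)

```text
time: 11.02
eef_pos: [0.5723, 0.2266, 0.0944]
orientation: [2.49, 0.506, -0.182]
force: [-0.2, 0.7, -0.1]
opening: 0.605
```

Emit:
arm_command(
  targets=[
    [[0,0,0],[0,0,0],1],
    [[0,0,0],[0,0,0],1],
    [[0,0,0],[0,0,0],1],
    [[0,0,0],[0,0,0],1],
    [[0,0,0],[0,0,0],1],
    [[0,0,0],[0,0,0],1],
    [[0,0,0],[0,0,0],1],
  ],
)

```text
time: 11.6
eef_pos: [0.573, 0.2294, 0.0958]
orientation: [2.49, 0.51, -0.177]
force: [1.4, 0.6, 7.7]
opening: 0.137
```

```bash
cat > shift.py <<'E'
from h import *
def sh(a,b): # plate shift in y (m) from frame a to b: match outline patch
    A=cv2.imread(f"pics/{a}.png");B=cv2.imread(f"pics/{b}.png")
    K=4;up=lambda im:cv2.resize(im,None,fx=K,fy=K,interpolation=cv2.INTER_CUBIC)
    t=up(A[172:200,176:238]);S=up(B[164:206,160:254])
    r=cv2.matchTemplate(S,t,cv2.TM_CCOEFF_NORMED);_,q,_,l=cv2.minMaxLoc(r)
    d=np.array([l[0]/K-16,l[1]/K-8]); c=np.array([207,186]); return (at_z(b,c+d,.14)-at_z(a,c,.14))[:2].round(4),round(q,3)
E
python3 - <<'E'
from shift import *
save("top","top4");print(get_state()["eef_pos"],sh("top3","top4"),sh("top3","top2"))
E
```

```text
[0.57299241 0.22936073 0.09577079] (array([0.0115, 0.0146]), 0.766) (array([0.0115, 0.0152]), 0.768)
```

```bash
cat > shift.py <<'E'
from h import *
def edge(f):  # -y edge of the plate, subpixel column -> y in world
    g=cv2.cvtColor(cv2.imread(f"pics/{f}.png"),cv2.COLOR_BGR2GRAY).astype(float)[182:200,222:240].mean(0)
    d=np.clip(-np.diff(g),0,None); w=d.argmax(); s=slice(max(w-2,0),w+3); c=222.5+(np.arange(len(d))[s]*d[s]).sum()/d[s].sum()
    return at_z(f,(c,191),.14)[1].round(4)
E
python3 - <<'E'
from shift import *
print([(f,edge(f)) for f in("top2","top3","top4")])
E
```

```text
[('top2', np.float64(0.0196)), ('top3', np.float64(0.0416)), ('top4', np.float64(0.0182))]
```

Emit:
arm_command(
  targets=[
    [[0,0.02,0],[0,0,0],1],
    [[0.001,0.035,0],[0,0,0],1],
    [[0.001,0.05,0],[0,0,0],1],
    [[0.001,0.05,0],[0,0,0],1],
    [[0.001,0.05,0],[0,0,0],1],
    [[0.001,0.05,0],[0,0,0],1],
  ],
)

```text
time: 12.15
eef_pos: [0.5731, 0.2342, 0.0958]
orientation: [2.49, 0.51, -0.177]
force: [1.0, -0.1, 7.5]
opening: 0.131
```

Run:
```python
from shift import *
save("top","top5");print(get_state()["eef_pos"],[(f,edge(f)) for f in("top2","top4","top5")])
for f in("top2","top4","top5"):
    print(f,cv2.cvtColor(cv2.imread(f"pics/{f}.png"),cv2.COLOR_BGR2GRAY).astype(float)[182:200,222:242].mean(0).round().astype(int))
```

```text
[0.57309191 0.23424126 0.0957552 ] [('top2', np.float64(0.0196)), ('top4', np.float64(0.0182)), ('top5', np.float64(0.0233))]
top2 [226 226 226 226 223 204 180 222 234 234 232 218 157 143 160 156 132 142
 142 152]
top4 [226 226 226 226 226 219 175 203 233 234 234 229 201 137 154 160 136 142
 142 141]
top5 [225 225 225 217 172 213 233 233 233 223 176 138 155 158 133 141 141 151
 174 186]
```

Run:
```python
from shift import *
def e2(f,x0):
    g=cv2.cvtColor(cv2.imread(f"pics/{f}.png"),cv2.COLOR_BGR2GRAY).astype(float)[182:200,x0:x0+8].mean(0)
    # half-level crossing plate->dark
    print(f,g.round().astype(int)); h=(233+145)/2; i=np.nonzero(g>h)[0][-1]; c=x0+i+(g[i]-h)/(g[i]-g[i+1]); return at_z(f,(c,191),.14)[1].round(4)
print(e2("top0",266),e2("top1",266),e2("top2",230),e2("top4",230),e2("top5",228))
```

```text
top0 [235 234 234 223 171 138 142 142]
top1 [233 233 233 230 204 139 140 140]
top2 [234 234 232 218 157 143 160 156]
top4 [233 234 234 229 201 137 154 160]
top5 [233 233 233 223 176 138 155 158]
-0.0592 -0.0604 0.0196 0.0181 0.0234
```

By the top view the plate's edge is at 0.0234, against a wanted 0.0235, so it is aligned with the knob still loose. I turn the knob clockwise about its axis.

Emit:
arm_command(
  targets=[
    [[0.001,0,0],[-0.003,-0.115,-0.164],1],
    [[0.003,0,0],[-0.006,-0.229,-0.328],1],
    [[0.004,0,0],[-0.009,-0.344,-0.491],1],
    [[0.005,0,0],[-0.012,-0.458,-0.655],1],
    [[0.007,0,0],[-0.015,-0.573,-0.819],1],
    [[0.008,0,0],[-0.018,-0.688,-0.983],1],
    [[0.008,0,0],[-0.018,-0.688,-0.983],1],
  ],
)

```text
time: 12.78
eef_pos: [0.5742, 0.2343, 0.0957]
orientation: [2.52, -0.256, 0.065]
force: [2.4, 0.6, 4.9]
opening: 0.132
```

Run:
```python
from shift import *
im,*_=save("top","top6");s=get_state();print(s["eef_pos"],s["opening"],np.round(s["force"],1),np.round(s["ft_torque"],2),np.round(s["joint_positions"],2),edge("top6"))
```

```text
[0.57420348 0.23432403 0.09567872] 0.1298290043752701 [0.8 0.2 5. ] [-0.26 -0.29  0.1 ] [ 0.62  0.72  1.56 -0.5   1.3   1.06] 0.0233
```

Nothing has shifted, so I keep turning.

Emit:
arm_command(
  targets=[
    [[0.001,0,0],[-0.003,-0.115,-0.164],1],
    [[0.003,0,0],[-0.006,-0.229,-0.328],1],
    [[0.004,0,0],[-0.009,-0.344,-0.491],1],
    [[0.005,0,0],[-0.012,-0.458,-0.655],1],
    [[0.007,0,0],[-0.015,-0.573,-0.819],1],
    [[0.008,0,0],[-0.018,-0.688,-0.983],1],
    [[0.008,0,0],[-0.018,-0.688,-0.983],1],
  ],
)

```text
time: 13.42
eef_pos: [0.5751, 0.2341, 0.096]
orientation: [2.357, -0.993, 0.301]
force: [2.2, -1.0, 8.5]
opening: 0.134
```

Emit:
arm_command(
  targets=[
    [[0,0,0],[-0.001,-0.057,-0.082],1],
    [[0,0,0],[-0.003,-0.115,-0.164],1],
    [[0,0,0],[-0.003,-0.13,-0.19],1],
    [[0,0,0],[-0.003,-0.13,-0.19],1],
    [[0,0,0],[-0.003,-0.13,-0.19],1],
  ],
)

```text
time: 13.83
eef_pos: [0.5751, 0.2342, 0.0961]
orientation: [2.308, -1.12, 0.341]
force: [2.6, -0.3, 9.9]
opening: 0.14
```

Run:
```python
from shift import *
im,*_=save("top","top7");save("wrist","w7");s=get_state();print(s["eef_pos"],s["orientation"],s["opening"],np.round(s["force"],1),np.round(s["ft_torque"],2),edge("top7"))
```

```text
[0.57514711 0.23423817 0.09612589] [ 2.30816788 -1.11991865  0.34076892] 0.1302149927965584 [2.9 0.2 9.9] [-0.63  2.22  3.83] 0.0235
```

Emit:
arm_command(
  targets=[
    [[0,0,0],[-0.001,-0.057,-0.082],1],
    [[0,0,0],[-0.003,-0.115,-0.164],1],
    [[0,0,0],[-0.003,-0.115,-0.164],1],
    [[0,0,0],[-0.003,-0.115,-0.164],1],
  ],
)

```text
time: 14.27
eef_pos: [0.5752, 0.2342, 0.0962]
orientation: [2.258, -1.235, 0.379]
force: [2.0, 0.6, 11.0]
opening: 0.132
```

Run:
```python
from shift import *
save("top","top8");s=get_state();print(s["eef_pos"],np.round(s["force"],1),np.round(s["ft_torque"],2),edge("top8"))
r0=R.from_rotvec([2.49,.51,-.177])
for o in ([2.52,-.256,.065],[2.357,-.993,.301],[2.308,-1.12,.341],s["orientation"]): print((R.from_rotvec(o)*r0.inv()).as_rotvec().round(3), round((R.from_rotvec(o)*r0.inv()).magnitude(),3))
```

```text
[0.57514847 0.23426769 0.09619667] [ 2.8  0.9 11.6] [-0.7   3.26  5.31] 0.0234
[-0.008 -0.348 -0.497] 0.607
[-0.015 -0.691 -0.984] 1.202
[-0.017 -0.752 -1.071] 1.308
[-0.018 -0.808 -1.15 ] 1.405
```

Emit:
arm_command(
  targets=[
    [[0,0,0],[0,0,0],-1],
    [[0,0,0],[0,0,0],-1],
    [[0,0,0],[0,0,0],-1],
    [[0,0,0],[0,0,0],-1],
    [[0,0.28,0.4],[0,0,0],-1],
    [[0,0.57,0.82],[0,0,0],-1],
    [[0,0.57,0.82],[0,0,0],-1],
    [[0,0.57,0.82],[0,0,0],-1],
  ],
)

```text
time: 14.98
eef_pos: [0.5751, 0.2936, 0.1797]
orientation: [2.257, -1.251, 0.378]
force: [-0.1, -0.8, 0.6]
opening: 1.002
```

Run:
```python
from knob import *
from shift import edge
s=get_state();p=np.array(s["eef_pos"]);print(s["time"],p.round(4),np.round(s["joint_positions"],2))
im,*_=save("wrist","w8");save("top","top9");save("side","side9")
m=mask("w8",(200,120,360,300)); v,u=np.nonzero(m); print(u.min(),u.max(),v.min(),v.max())
r=fit({"w8":(200,120,360,300)},(.5735,.222,(.6,.9)));print(r.x.round(4),r.fun,edge("top9"))
cv2.imwrite("pics/c9.png",np.hstack([im[100:310,170:370],cv2.imread("pics/side9.png")[200:410,150:350]]).repeat(2,0).repeat(2,1))
```

```text
14.9833 [0.5751 0.2936 0.1797] [ 0.69  0.66  1.43 -0.45  1.48  1.84]
264 359 154 248
[0.5707 0.2175 0.6778] 0.24147179616126058 0.0202
```

View pics/c9.png

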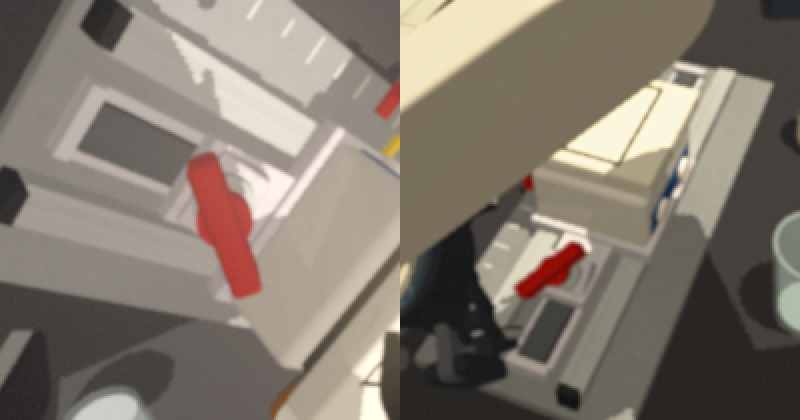

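The wing appears to lag the tool by about 0.3 rad. I compare its image angle while gripped with its angle now, numerically.

Run:
```python
from knob import *
for f in("w2","w6","w4","w7","w8"):
    roi=(200,120,335,300) if f in("w2","w6","w8") else (200,180,345,400)
    m=mask(f,roi); n,l,st,c=cv2.connectedComponentsWithStats(m); k=1+st[1:,4].argmax(); v,u=np.nonzero(l==k)
    (cx,cy),(w,h),a=cv2.minAreaRect(np.c_[u,v].astype(np.float32)); d=np.linalg.svd(np.c_[u-u.mean(),v-v.mean()],full_matrices=False)[2][0]
    print(f,len(u),np.round([cx,cy,w,h,a]),"pca deg from vertical",round(np.degrees(np.arctan(d[0]/d[1])),1))
r=fit({"w8":(200,120,335,300)},(.5735,.222,(.6,.9)));print(r.x.round(4),r.fun)
```

```text
w2 1428 [278. 212.  78.  27.  90.] pca deg from vertical 2.0
w6 1266 [278. 218.  73.  26.  90.] pca deg from vertical 0.3
w4 3017 [276. 278. 119.  27.  90.] pca deg from vertical 0.7
w7 2813 [280. 273. 121.  36.  78.] pca deg from vertical 8.3
w8 1247 [282. 213.  72.  26.  79.] pca deg from vertical 20.1
[0.5707 0.2175 0.6778] 0.2404532102391943
```

Emit:
arm_command(
  targets=[
    [[0,0,0],[0.01,0.39,0.557],-1],
    [[0,0,0],[0.01,0.39,0.557],-1],
    [[0,0,0],[0.01,0.39,0.557],-1],
    [[0,-0.3,-0.42],[0.01,0.39,0.557],0],
    [[-0.01,-0.6,-0.85],[0.01,0.39,0.557],0],
    [[-0.01,-0.6,-0.85],[0.01,0.39,0.557],0],
    [[-0.01,-0.6,-0.85],[0.01,0.39,0.557],0],
  ],
  force=120,
)

```text
time: 15.72
eef_pos: [0.569, 0.2249, 0.0855]
orientation: [2.398, -0.838, 0.234]
force: [-0.6, -0.3, -0.9]
opening: 0.5
```

Emit:
arm_command(
  targets=[
    [[0,0,0],[0,0,0],1],
    [[0,0,0],[0,0,0],1],
    [[0,0,0],[0,0,0],1],
    [[0,0,0],[0,0,0],1],
    [[0,0,0],[0,0,0],1],
    [[0,0,0],[0,0,0],1],
    [[0,0,0],[0,0,0],1],
  ],
)

```text
time: 16.3
eef_pos: [0.5743, 0.2308, 0.0917]
orientation: [2.408, -0.84, 0.248]
force: [6.5, -5.3, -5.6]
opening: 0.223
```

```bash
cat > chk.py <<'E'
from knob import *
from shift import edge
def chk(n):
    s=get_state();Z=axes(0)[2];save("wrist","w"+n);save("top","t"+n)
    m=mask("w"+n,(200,180,345,400)); _,l,st,c=cv2.connectedComponentsWithStats(m); v,u=np.nonzero(l==1+st[1:,4].argmax())
    d=np.linalg.svd(np.c_[u-u.mean(),v-v.mean()],full_matrices=False)[2][0]
    q=R.from_rotvec(s["orientation"])*R.from_rotvec([2.49,.51,-.177]).inv()
    print(s["time"],np.round(s["eef_pos"],4),"tool",round(-q.as_rotvec()@Z,3),"lagdeg",round(np.degrees(np.arctan(d[0]/d[1])),1),"F",np.round(s["force"],1),"Tz",round(np.dot(s["ft_torque"],Z),2),round(s["opening"],3),edge("t"+n))
E
python3 -c "
from chk import *
chk('a')"
```

```text
16.3 [0.5743 0.2308 0.0917] tool 1.075 lagdeg 0.6 F [ 6.5 -5.3 -5.6] Tz 0.02 0.223 0.0243
```

Emit:
arm_command(
  targets=[
    [[0,0,0],[-0.002,-0.08,-0.12],1],
    [[0,0,0],[-0.003,-0.14,-0.2],1],
    [[0,0,0],[-0.003,-0.14,-0.2],1],
    [[0,0,0],[-0.003,-0.14,-0.2],1],
  ],
)

```text
time: 16.73
eef_pos: [0.5744, 0.2308, 0.0917]
orientation: [2.361, -0.986, 0.295]
force: [6.6, -5.4, -5.7]
opening: 0.223
```

```bash
python3 -c "
from chk import *
chk('b')"
```

```text
16.7333 [0.5744 0.2308 0.0917] tool 1.195 lagdeg 5.7 F [ 6.6 -5.4 -5.7] Tz 1.46 0.223 0.0244
```

Emit:
arm_command(
  targets=[
    [[0,0,0],[-0.002,-0.08,-0.12],1],
    [[0,0,0],[-0.003,-0.14,-0.2],1],
    [[0,0,0],[-0.003,-0.14,-0.2],1],
    [[0,0,0],[-0.003,-0.14,-0.2],1],
  ],
)

```text
time: 17.17
eef_pos: [0.5746, 0.2318, 0.0896]
orientation: [2.308, -1.136, 0.34]
force: [9.9, -4.8, -21.5]
opening: 0.167
```

```bash
python3 -c "
from chk import *
chk('c')"
```

```text
17.1667 [0.5746 0.2318 0.0896] tool 1.319 lagdeg 11.8 F [  9.9  -4.8 -21.5] Tz 0.14 0.167 0.0266
```

It gripped the hub again because the arm stopped deeper than its previous pose. I release, back off and check that the hotplate hasn't shifted.

Emit:
arm_command(
  targets=[
    [[0,0,0],[0,0,0],0],
    [[0,0,0],[0,0,0],-0.3],
    [[0,0,0],[0,0,0],-0.3],
    [[0,0.28,0.4],[0,0,0],-1],
    [[0,0.57,0.82],[0,0,0],-1],
    [[0,0.57,0.82],[0,0,0],-1],
    [[0,0.57,0.82],[0,0,0],-1],
  ],
)

```text
time: 17.85
eef_pos: [0.5744, 0.2914, 0.1779]
orientation: [2.309, -1.138, 0.344]
force: [0.2, 1.1, 0.2]
opening: 1.001
```

Run:
```python
from knob import *
s=get_state();print(s["eef_pos"],s["orientation"])
save("wrist","wd");save("top","td")
r=fit({"wd":(200,120,335,300)},(.5735,.222,(.6,.9)));print(r.x.round(4),r.fun)
for f in("top5","t"+"c","td"):
    print(f,cv2.cvtColor(cv2.imread(f"pics/{f}.png"),cv2.COLOR_BGR2GRAY).astype(float)[182:200,224:242].mean(0).round().astype(int))
im=np.hstack([cv2.resize(cv2.imread("pics/wd.png"),(560,420)),cv2.resize(cv2.imread("pics/td.png")[150:260,170:250],(240,330)).__getitem__(slice(None)) if 0 else np.pad(cv2.resize(cv2.imread("pics/td.png")[150:260,170:250],(240,330)),((0,90),(0,0),(0,0)))]);cv2.imwrite("pics/cd.png",im)
```

```text
[0.57441989 0.29140826 0.17789313] [ 2.30886958 -1.13794419  0.3439338 ]
[0.5715 0.2242 0.5943] 0.2298909005591835
top5 [225 217 172 213 233 233 233 223 176 138 155 158 133 141 141 151 174 186]
tc [194 192 233 233 233 230 209 134 141 158 154 126 140 140 149 172 185 189]
td [173 199 234 233 234 231 204 131 145 163 152 134 141 141 151 177 190 190]
```

View pics/cd.png

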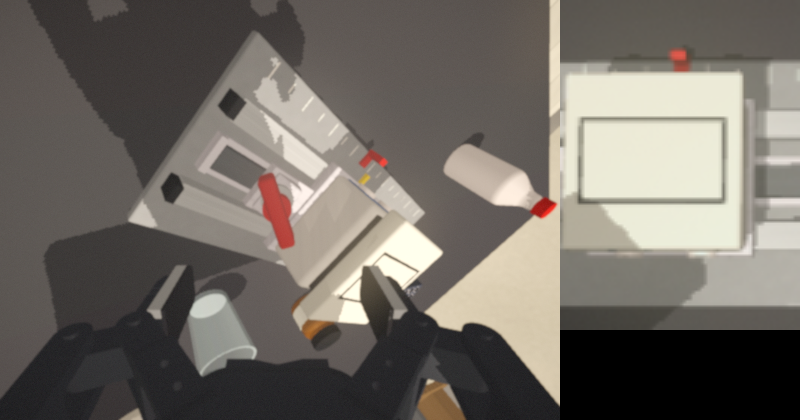

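The plate edge moved about 3 mm towards +y while I was on the hub, so I don't trust the clamp. I'll regrip the wing at the right depth, loosen, re-centre and retighten while logging the torque. I approach in two stages this time.

Emit:
arm_command(
  targets=[
    [[0,0,0],[0.007,0.252,0.36],-1],
    [[0,0,0],[0.007,0.252,0.36],-1],
    [[0,0,0],[0.007,0.252,0.36],-1],
    [[0,-0.2,-0.3],[0.007,0.252,0.36],0],
    [[0,-0.4,-0.6],[0.007,0.252,0.36],0],
    [[0,-0.4,-0.6],[0.007,0.252,0.36],0],
    [[0,-0.4,-0.6],[0.007,0.252,0.36],0],
    [[0,-0.4,-0.6],[0.007,0.252,0.36],0],
  ],
)

```text
time: 18.62
eef_pos: [0.5728, 0.2472, 0.1129]
orientation: [2.397, -0.873, 0.254]
force: [0.3, 0.5, -0.1]
opening: 0.498
```

```bash
python3 -c "
from chk import *
chk('e')
print((np.array([.575,.2374,.0962])-get_state()['eef_pos']).round(4))"
```

```text
18.6167 [0.5728 0.2472 0.1129] tool 1.101 lagdeg 5.3 F [ 0.3  0.5 -0.1] Tz 0.03 0.498 0.0268
[ 0.0016 -0.0108 -0.0176]
```

Emit:
arm_command(
  targets=[
    [[0.016,-0.1,-0.17],[0.002,0.069,0.098],0],
    [[0.016,-0.1,-0.17],[0.002,0.069,0.098],0],
    [[0.016,-0.1,-0.17],[0.002,0.069,0.098],0],
  ],
)

```text
time: 18.97
eef_pos: [0.5742, 0.2375, 0.0961]
orientation: [2.419, -0.799, 0.23]
force: [-0.1, 1.2, 0.5]
opening: 0.497
```

Emit:
arm_command(
  targets=[
    [[0,0,0],[0,0,0],1],
    [[0,0,0],[0,0,0],1],
    [[0,0,0],[0,0,0],1],
    [[0,0,0],[0,0,0],1],
    [[0,0,0],[0,0,0],1],
    [[0,0,0],[0,0,0],1],
    [[0,0,0],[0,0,0],1],
  ],
  force=120,
)

```text
time: 19.55
eef_pos: [0.575, 0.2379, 0.0971]
orientation: [2.42, -0.798, 0.233]
force: [0.7, 1.4, 5.6]
opening: 0.123
```

```bash
python3 -c "
from chk import *
chk('f')"
```

```text
19.55 [0.575  0.2379 0.0971] tool 1.041 lagdeg 0.4 F [0.7 1.4 5.6] Tz -0.16 0.123 0.0267
```

The grip is now clean, with the wing aligned and opening 0.123. I loosen by 0.5 rad and read the torque.

Emit:
arm_command(
  targets=[
    [[-0.001,0,0],[0.003,0.115,0.164],1],
    [[-0.002,0,0],[0.006,0.229,0.328],1],
    [[-0.003,0,0],[0.009,0.344,0.491],1],
    [[-0.005,0,0],[0.012,0.458,0.655],1],
    [[-0.006,0,0],[0.015,0.573,0.819],1],
    [[-0.006,0,0],[0.015,0.573,0.819],1],
    [[-0.006,0,0],[0.015,0.573,0.819],1],
  ],
)

```text
time: 20.23
eef_pos: [0.5743, 0.2379, 0.0968]
orientation: [2.526, -0.176, 0.035]
force: [0.4, 1.8, 6.4]
opening: 0.128
```

```bash
python3 -c "
from chk import *
chk('g')"
```

```text
20.2333 [0.5743 0.2379 0.0968] tool 0.543 lagdeg 0.5 F [0.4 1.8 6.4] Tz 0.01 0.128 0.0267
```

Emit:
arm_command(
  targets=[
    [[0,-0.015,0],[0,0,0],1],
    [[-0.001,-0.032,0],[0,0,0],1],
    [[-0.001,-0.032,0],[0,0,0],1],
    [[-0.001,-0.032,0],[0,0,0],1],
  ],
)

```text
time: 20.67
eef_pos: [0.5742, 0.2343, 0.0968]
orientation: [2.525, -0.178, 0.036]
force: [0.6, -0.7, 5.2]
opening: 0.126
```

```bash
python3 -c "
from chk import *
chk('h')"
```

```text
20.6667 [0.5742 0.2343 0.0968] tool 0.544 lagdeg 0.4 F [ 0.6 -0.7  5.2] Tz 0.02 0.126 0.0226
```

Emit:
arm_command(
  targets=[
    [[0,0.007,0],[0,0,0],1],
    [[0,0.007,0],[-0.006,-0.229,-0.328],1],
    [[0.003,0.007,0],[-0.009,-0.344,-0.491],1],
    [[0.004,0.007,0],[-0.01,-0.41,-0.586],1],
    [[0.004,0.007,0],[-0.01,-0.41,-0.586],1],
    [[0.004,0.007,0],[-0.01,-0.41,-0.586],1],
  ],
)

```text
time: 21.27
eef_pos: [0.5747, 0.2348, 0.097]
orientation: [2.462, -0.627, 0.178]
force: [0.6, -0.9, 6.6]
opening: 0.123
```

```bash
python3 -c "
from chk import *
chk('i')"
```

```text
21.2667 [0.5747 0.2348 0.097 ] tool 0.902 lagdeg 0.4 F [ 0.6 -0.9  6.6] Tz -0.0 0.123 0.0236
```

Emit:
arm_command(
  targets=[
    [[0.001,0,0],[-0.002,-0.07,-0.1],1],
    [[0.001,0,0],[-0.003,-0.115,-0.164],1],
    [[0.001,0,0],[-0.003,-0.115,-0.164],1],
  ],
)

```text
time: 21.62
eef_pos: [0.5749, 0.2347, 0.0971]
orientation: [2.432, -0.753, 0.219]
force: [1.2, -1.1, 7.1]
opening: 0.126
```

```bash
python3 -c "
from chk import *
chk('j')"
```

```text
21.6167 [0.5749 0.2347 0.0971] tool 1.004 lagdeg 0.4 F [ 1.2 -1.1  7.1] Tz -0.12 0.126 0.0236
```

Emit:
arm_command(
  targets=[
    [[0.001,0,0],[-0.002,-0.07,-0.1],1],
    [[0.001,0,0],[-0.003,-0.115,-0.164],1],
    [[0.001,0,0],[-0.003,-0.115,-0.164],1],
  ],
)

```text
time: 21.97
eef_pos: [0.575, 0.2347, 0.0971]
orientation: [2.397, -0.875, 0.258]
force: [0.8, -0.8, 7.7]
opening: 0.127
```

```bash
python3 -c "
from chk import *
chk('k')"
```

```text
21.9667 [0.575  0.2347 0.0971] tool 1.104 lagdeg 0.8 F [ 0.8 -0.8  7.7] Tz 0.35 0.127 0.0237
```

Emit:
arm_command(
  targets=[
    [[0.001,0,0],[-0.002,-0.07,-0.1],1],
    [[0.001,0,0],[-0.003,-0.115,-0.164],1],
    [[0.001,0,0],[-0.003,-0.115,-0.164],1],
  ],
)

```text
time: 22.32
eef_pos: [0.575, 0.2348, 0.0972]
orientation: [2.357, -0.992, 0.296]
force: [1.2, 0.2, 8.5]
opening: 0.124
```

```bash
python3 -c "
from chk import *
chk('l')"
```

```text
22.3167 [0.575  0.2348 0.0972] tool 1.2 lagdeg 4.2 F [1.2 0.2 8.5] Tz 2.45 0.124 0.0238
```

The torque stays near zero up to a turn of 1.08, then climbs steeply (0.35 at 1.10, 2.45 at 1.20). That is a hard stop, so the knob is home and was partly turned at the start. The plate edge reads 0.0238, still aligned. I release and go for the block.

Emit:
arm_command(
  targets=[
    [[0,0,0],[0,0,0],0],
    [[0,0,0],[0,0,0],-0.5],
    [[0,0,0],[0,0,0],-1],
    [[0,0,0],[0,0,0],-1],
    [[0,0.28,0.4],[0,0,0],-1],
    [[0,0.57,0.82],[0,0,0],-1],
    [[0,0.57,0.82],[0,0,0],-1],
  ],
)

```text
time: 23.0
eef_pos: [0.5754, 0.2949, 0.1817]
orientation: [2.362, -0.993, 0.295]
force: [-0.1, 1.2, 0.1]
opening: 0.996
```

Run:
```python
from knob import *
s=get_state();p=np.array(s["eef_pos"]);Rc=R.from_rotvec(s["orientation"]);print(p)
d=(R.from_rotvec([np.pi,0,0])*Rc.inv()).as_rotvec();print("turn",d.round(3),"units/4",(d/4/.5).round(3),"move",(np.array([.693,0,.27])-p).round(3))
save("wrist","wm");r=fit({"wm":(200,120,335,300)},(.5735,.222,(.6,.9)));print(r.x.round(4),r.fun)
```

```text
[0.57540337 0.29486985 0.18173809]
turn [0.578 0.229 0.771] units/4 [0.289 0.115 0.385] move [ 0.118 -0.295  0.088]
[0.5707 0.221  0.6689] 0.25244041860874156
```

Emit:
arm_command(
  targets=[
    [[0.4,-0.9,0.6],[0.385,0.153,0.514],-1],
    [[0.4,-0.9,0.6],[0.385,0.153,0.514],-1],
    [[0.4,-0.9,0.6],[0.385,0.153,0.514],-1],
    [[0.4,-0.9,0.6],[0.385,0.153,0.514],-1],
  ],
)

```text
time: 23.38
eef_pos: [0.617, 0.197, 0.2424]
orientation: [2.659, -0.709, 0.214]
force: [0.8, 0.5, 0.7]
opening: 0.998
```

Emit:
arm_command(
  targets=[
    [[0.4,-1,0.3],[0.385,0.153,0.514],-1],
    [[0.4,-1,0.3],[0.385,0.153,0.514],-1],
    [[0.4,-1,0.3],[0.385,0.153,0.514],-1],
    [[0.4,-1,0.3],[0.385,0.153,0.514],-1],
  ],
)

```text
time: 23.72
eef_pos: [0.6564, 0.0958, 0.27]
orientation: [2.92, -0.374, 0.115]
force: [0.1, -0.0, 1.0]
opening: 0.998
```

Emit:
arm_command(
  targets=[
    [[0.4,-1,0],[0.385,0.153,0.514],-1],
    [[0.4,-1,0],[0.385,0.153,0.514],-1],
    [[0.4,-1,0],[0.385,0.153,0.514],-1],
    [[0.4,-1,0],[0.385,0.153,0.514],-1],
    [[0.4,-1,0],[0.385,0.153,0.514],-1],
    [[0.4,-1,0],[0.385,0.153,0.514],-1],
  ],
)

```text
time: 24.22
eef_pos: [0.6938, 0.0012, 0.2666]
orientation: [3.136, -0.003, -0.003]
force: [-0.1, 0.7, 0.4]
opening: 1.001
```

Run:
```python
from h import *
s=get_state();print(s["time"],np.round(s["eef_pos"],4),np.round(s["orientation"],3))
save("wrist","wn")
im=cv2.imread("pics/wn.png").astype(int); b,g,r=im[...,0],im[...,1],im[...,2]
red=(r>90)&(r>2*g)&(r>2*b); yel=(r>110)&(g>90)&(b<80)&(r<g+80)
P=proj("wn",(.6454,.087,.033)).astype(int); print(P)
def near(m,dx0,dx1):
    y0,x0=P[1]-30,P[0]+dx0; v,u=np.nonzero(m[y0:y0+60,x0:P[0]+dx1]); return u+x0,v+y0
u,v=near(yel,-25,20); print("yel",u.min(),u.max(),v.min(),v.max(),len(u)); Y=at_z("wn",(u.max(),v.mean()),.033)
u2,v2=near(red,0,60); print("red",u2.min(),u2.max(),v2.min(),v2.max())
C=at_z("wn",(u2.mean(),v2.mean()),.02); print(Y,C,"clip-pointer along rail",(C-Y)@[.027,1,0])
```

```text
24.2167 [0.6938 0.0012 0.2666] [ 3.136e+00 -3.000e-03 -3.000e-03]
[236 107]
yel 224 237 104 110 94
red 243 261 102 114
[0.64626353 0.08749934 0.033     ] [0.66271774 0.08682633 0.02      ] clip-pointer along rail -0.00022874452965610128
```

The pointer is within 0.3 mm of the clip. I measure the outline from this frame and move over the block.

```bash
cat > quad.py <<'E'
from h import *
def quad(fn,roi,thr,z,inv=True,dbg=None):
    g=cv2.cvtColor(cv2.imread(f"pics/{fn}.png"),cv2.COLOR_BGR2GRAY); x0,y0,x1,y1=roi
    s=cv2.resize(g[y0:y1,x0:x1],None,fx=4,fy=4,interpolation=cv2.INTER_CUBIC)
    m=(s<thr).astype(np.uint8)
    n,l,st,c=cv2.connectedComponentsWithStats(m)
    out=[]
    for k in range(1,n):
        if st[k,4]<400: continue
        p=cv2.convexHull(np.argwhere(l==k)[:,::-1].astype(np.int32)); per=cv2.arcLength(p,True); q=cv2.approxPolyDP(p,.04*per,True)[:,0]
        w=np.array([at_z(fn,((a+.5)/4-.5+x0,(b+.5)/4-.5+y0),z)[:2] for a,b in q]); out.append((st[k].tolist(),w.round(4).tolist()))
    return out
E
python3 - <<'E'
from quad import *
c=proj("wn",(.5693,.0896,.14)).astype(int);print(c)
for o in quad("wn",(max(c[0]-75,0),max(c[1]-85,0),c[0]+75,c[1]+85),125,.14): print(o)
E
```

```text
[122 103]
([94, 35, 390, 575, 18553], [[0.5979, 0.0358], [0.5369, 0.0376], [0.5398, 0.1429], [0.6013, 0.141]])
([0, 393, 479, 287, 18691], [[0.5953, 0.0203], [0.4903, 0.0204], [0.5058, 0.0801]])
([489, 664, 93, 16, 1396], [[0.6178, 0.0203], [0.5977, 0.0203], [0.598, 0.023], [0.6171, 0.0235]])
```

Emit:
arm_command(
  targets=[
    [[-0.5,-0.9,0],[0,0,0.17],-1],
    [[-0.5,-0.9,0],[0,0,0.17],-1],
    [[-0.5,-0.9,0],[0,0,0.17],-1],
    [[-0.5,-0.9,0],[0,0,0.17],-1],
  ],
)

```text
time: 24.6
eef_pos: [0.642, -0.0894, 0.2676]
orientation: [3.132, 0.135, -0.003]
force: [0.4, 0.0, -0.1]
opening: 1.002
```

Emit:
arm_command(
  targets=[
    [[-0.5,-0.9,0],[0,0,0.17],-1],
    [[-0.5,-0.9,0],[0,0,0.17],-1],
    [[-0.5,-0.9,0],[0,0,0.17],-1],
    [[-0.5,-0.9,0],[0,0,0.17],-1],
  ],
)

```text
time: 24.93
eef_pos: [0.5928, -0.1792, 0.2677]
orientation: [3.124, 0.268, -0.001]
force: [0.1, -0.1, 0.2]
opening: 1.002
```

Emit:
arm_command(
  targets=[
    [[-0.5,-0.9,0],[0,0,0.17],-1],
    [[-0.5,-0.9,0],[0,0,0.17],-1],
    [[-0.5,-0.9,0],[0,0,0.17],-1],
    [[-0.5,-0.9,0],[0,0,0.17],-1],
  ],
)

```text
time: 25.27
eef_pos: [0.5436, -0.2691, 0.2678]
orientation: [3.11, 0.4, 0.0]
force: [0.6, -0.2, -0.9]
opening: 1.004
```

Emit:
arm_command(
  targets=[
    [[-0.5,-0.85,0],[0,0,0.17],-1],
    [[-0.5,-0.85,0],[0,0,0.17],-1],
    [[-0.5,-0.85,0],[0,0,0.17],-1],
    [[-0.5,-0.85,0],[0,0,0.17],-1],
    [[-0.5,-0.85,0],[0,0,0.17],-1],
    [[-0.5,-0.85,0],[0,0,0.17],-1],
  ],
)

```text
time: 25.77
eef_pos: [0.4957, -0.3512, 0.2677]
orientation: [3.091, 0.536, 0.002]
force: [-0.3, 0.5, -0.4]
opening: 1.002
```

Run:
```python
from quad import *
s=get_state();print(s["time"],np.round(s["eef_pos"],4),np.round(s["orientation"],3))
save("wrist","wp"); im=cv2.imread("pics/wp.png"); cv2.imwrite("pics/wpc.png",cv2.resize(im[80:280,180:380],None,fx=3,fy=3,interpolation=cv2.INTER_CUBIC))
```

```text
25.7667 [ 0.4957 -0.3512  0.2677] [3.091e+00 5.360e-01 2.000e-03]
```

View pics/wpc.png

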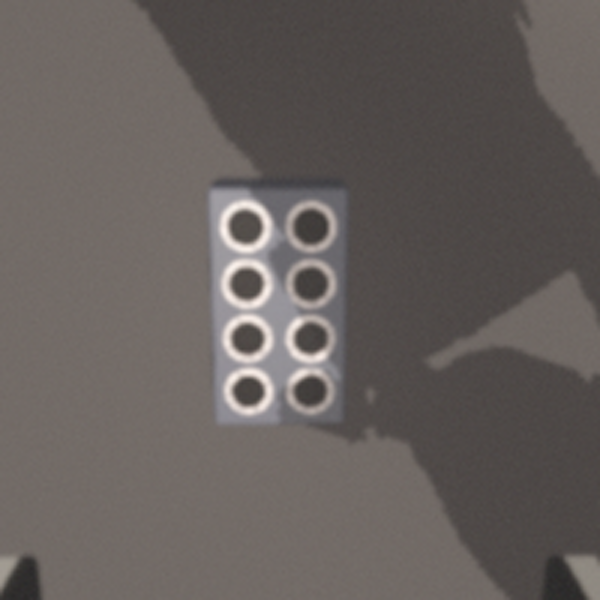

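The crop shows the block upright and almost square to the jaws, with corners at (210,188), (347,188), (342,422) and (217,423). The wells are symmetric.

Run:
```python
from quad import *
c=[(210,189),(347,189),(342,422),(217,423)]
w=np.array([at_z("wp",((a+.5)/3-.5+180,(b+.5)/3-.5+80),.04)[:2] for a,b in c]);print(w.round(4).tolist())
s=get_state();m=w.mean(0);d=(w[0]+w[1]-w[2]-w[3])/2;e=(w[1]+w[2]-w[0]-w[3])/2
print("centre",m.round(4),"len",np.hypot(*d).round(4),np.hypot(*e).round(4),"long yaw",np.arctan2(*d[::-1]),"short",np.arctan2(*e[::-1]))
tx=R.from_rotvec(s["orientation"]).as_matrix();print("tool x yaw",np.arctan2(tx[1,0],tx[0,0]),"toolz",tx[:,2].round(3),"move",(m-s["eef_pos"][:2]).round(4))
# top-camera estimates of the outline centre and block
for f,roi in(("top5",(182,182,232,224)),("top9",(182,182,232,224)),("tm" if 0 else "td",(182,182,232,224))):
    for o in quad(f,roi,190,.14): print(f,o, np.mean(o[1],0).round(4))
for o in ((373,234),(412,219),(420,240),(382,255)): print(at_z("top0",o,.04).round(4))
```

```text
[[0.4487, -0.3177], [0.4992, -0.2996], [0.532, -0.3916], [0.4818, -0.4101]]
centre [ 0.4905 -0.3548] len 0.0979 0.0535 long yaw 1.9141433014728892 short 0.34827919656393597
tool x yaw 0.34431262513703204 toolz [ 0.002 -0.005 -1.   ] move [-0.0052 -0.0035]
top5 ([0, 28, 182, 140, 5555], [[0.5966, 0.0339], [0.5358, 0.0358], [0.5242, 0.1327], [0.6003, 0.1325]]) [0.5642 0.0837]
top9 ([0, 28, 187, 118, 3309], [[0.5362, 0.0331], [0.5362, 0.1327], [0.6003, 0.1325], [0.5976, 0.0323]]) [0.5676 0.0826]
td ([193, 0, 7, 168, 949], [[0.5213, 0.0252], [0.6129, 0.026]]) [0.5671 0.0256]
td ([0, 28, 175, 140, 3520], [[0.5972, 0.0383], [0.5353, 0.0402], [0.5242, 0.1327], [0.6003, 0.1325]]) [0.5642 0.0859]
[ 0.4977 -0.2977  0.04  ]
[ 0.5307 -0.3912  0.04  ]
[ 0.4807 -0.407   0.04  ]
[ 0.4481 -0.3163  0.04  ]
```

Emit:
arm_command(
  targets=[
    [[-0.055,-0.033,-0.8],[0,0,0],-1],
    [[-0.055,-0.033,-0.8],[0,0,0],-1],
    [[-0.055,-0.033,-0.8],[0,0,0],-1],
  ],
)

```text
time: 26.07
eef_pos: [0.4861, -0.3526, 0.1813]
orientation: [-3.093, -0.538, 0.01]
force: [-1.4, 1.2, -0.7]
opening: 1.003
```

Emit:
arm_command(
  targets=[
    [[0,0,-0.4],[0,0,0],-1],
    [[0,0,-0.8],[0,0,0],-1],
    [[0,0,-0.8],[0,0,0],-1],
    [[0,0,-0.8],[0,0,0],-1],
  ],
)

```text
time: 26.4
eef_pos: [0.4888, -0.3552, 0.1077]
orientation: [3.093, 0.537, -0.002]
force: [0.2, -0.2, 1.6]
opening: 0.996
```

Emit:
arm_command(
  targets=[
    [[0,0,-0.25],[0,0,0],-1],
    [[0,0,-0.5],[0,0,0],-1],
    [[0,0,-0.73],[0,0,0],-1],
    [[0,0,-0.73],[0,0,0],-1],
    [[0,0,-0.73],[0,0,0],-1],
  ],
  force=50,
)

```text
time: 26.82
eef_pos: [0.49, -0.3569, 0.037]
orientation: [3.089, 0.535, 0.003]
force: [0.3, -0.4, 0.4]
opening: 1.001
```

Emit:
arm_command(
  targets=[
    [[0,0,0],[0,0,0],-0.2],
    [[0,0,0],[0,0,0],0.2],
    [[0,0,0],[0,0,0],0.6],
    [[0,0,0],[0,0,0],1],
    [[0,0,0],[0,0,0],1],
    [[0,0,0],[0,0,0],1],
    [[0,0,0],[0,0,0],1],
  ],
)

```text
time: 27.4
eef_pos: [0.4905, -0.3575, 0.0375]
orientation: [3.087, 0.534, 0.006]
force: [1.3, 2.3, 11.1]
opening: 0.642
```

The block is gripped (opening 0.642, about 55 mm). I lift it and carry it over.

Emit:
arm_command(
  targets=[
    [[0,0,0.2],[0,0,0],1],
    [[0,0,0.5],[0,0,0],1],
    [[0,0,0.8],[0,0,0],1],
    [[0,0,1],[0,0,0],1],
  ],
)

```text
time: 27.73
eef_pos: [0.4893, -0.3569, 0.1381]
orientation: [3.089, 0.534, 0.004]
force: [0.7, -0.3, -4.5]
opening: 0.643
```

Emit:
arm_command(
  targets=[
    [[0.15,0.88,1],[0,0,-0.15],1],
    [[0.15,0.88,1],[0,0,-0.15],1],
    [[0.15,0.88,1],[0,0,-0.15],1],
    [[0.15,0.88,1],[0,0,-0.15],1],
    [[0.15,0.88,1],[0,0,-0.15],1],
  ],
)

```text
time: 28.15
eef_pos: [0.5052, -0.2675, 0.2383]
orientation: [3.105, 0.421, 0.008]
force: [0.7, -0.9, -4.7]
opening: 0.645
```

Emit:
arm_command(
  targets=[
    [[0.16,0.88,0.1],[0,0,-0.15],1],
    [[0.16,0.88,0.1],[0,0,-0.15],1],
    [[0.16,0.88,0.1],[0,0,-0.15],1],
    [[0.16,0.88,0.1],[0,0,-0.15],1],
  ],
)

```text
time: 28.48
eef_pos: [0.5194, -0.1789, 0.2438]
orientation: [3.122, 0.306, -0.001]
force: [-0.4, -0.6, -4.1]
opening: 0.64
```

Emit:
arm_command(
  targets=[
    [[0.16,0.88,0],[0,0,-0.15],1],
    [[0.16,0.88,0],[0,0,-0.15],1],
    [[0.16,0.88,0],[0,0,-0.15],1],
    [[0.16,0.88,0],[0,0,-0.15],1],
  ],
)

```text
time: 28.82
eef_pos: [0.5356, -0.0916, 0.2436]
orientation: [3.131, 0.188, -0.002]
force: [-0.0, -0.3, -4.3]
opening: 0.646
```

Emit:
arm_command(
  targets=[
    [[0.16,0.88,0],[0,0,-0.15],1],
    [[0.16,0.88,0],[0,0,-0.15],1],
    [[0.16,0.88,0],[0,0,-0.15],1],
    [[0.16,0.88,0],[0,0,-0.15],1],
  ],
)

```text
time: 29.15
eef_pos: [0.552, -0.0041, 0.2439]
orientation: [3.135, 0.071, -0.001]
force: [-0.1, 0.3, -4.4]
opening: 0.643
```

Emit:
arm_command(
  targets=[
    [[0.16,0.88,0],[0,0,-0.16],1],
    [[0.16,0.88,0],[0,0,-0.16],1],
    [[0.16,0.88,0],[0,0,-0.16],1],
    [[0.16,0.88,0],[0,0,-0.16],1],
    [[0.16,0.88,0],[0,0,-0.16],1],
    [[0.16,0.88,0],[0,0,-0.16],1],
    [[0.16,0.88,0],[0,0,-0.16],1],
  ],
)

```text
time: 29.73
eef_pos: [0.5676, 0.0816, 0.2445]
orientation: [3.135, -0.061, -0.001]
force: [0.3, 0.5, -4.7]
opening: 0.641
```

Run:
```python
from h import *
s=get_state();M=R.from_rotvec(s["orientation"]).as_matrix();print(s["time"],np.round(s["eef_pos"],4),np.round(M[:,2],4),"yaw",np.arctan2(M[1,0],M[0,0]),s["opening"],np.round(s["force"],1))
im,*_=save("wrist","wq");t,*_=save("top","topq")
cv2.imwrite("pics/q.png",np.hstack([cv2.resize(im,(512,384)),cv2.resize(t[165:261,180:252],(288,384),interpolation=cv2.INTER_CUBIC)]))
```

```text
29.7333 [0.5676 0.0816 0.2445] [-8.0e-04 -6.1e-03 -1.0e+00] yaw -0.038840112023887666 0.6408207927530417 [ 0.3  0.5 -4.7]
```

Emit:
arm_command(
  targets=[
    [[0.008,0.04,-0.2],[0,0,0.018],1],
    [[0.008,0.04,-0.4],[0,0,0.018],1],
    [[0.008,0.04,-0.55],[0,0,0.018],1],
    [[0.008,0.04,-0.62],[0,0,0.018],1],
    [[0.008,0.04,-0.62],[0,0,0.018],1],
    [[0.008,0.04,-0.62],[0,0,0.018],1],
  ],
)

```text
time: 30.33
eef_pos: [0.5687, 0.0872, 0.1831]
orientation: [3.136, -0.045, -0.0]
force: [0.3, 1.4, -3.8]
opening: 0.638
```

Run:
```python
from h import *
s=get_state();print(np.round(s["eef_pos"],4),np.round(s["force"],1))
im,*_=save("wrist","wr");t,*_=save("top","topr");sd,*_=save("side","sider")
cv2.imwrite("pics/r.png",np.hstack([cv2.resize(im[60:420],(500,321))[:320],cv2.resize(t[165:245,180:255],(300,320),interpolation=cv2.INTER_CUBIC)]))
```

```text
[0.5687 0.0872 0.1831] [ 0.3  1.4 -3.8]
```

View pics/r.png

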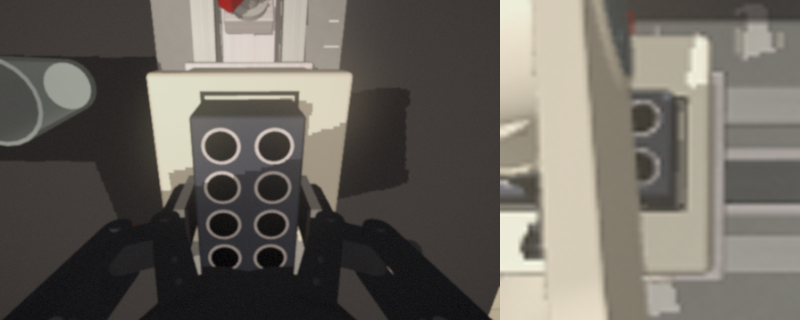

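The wrist view shows the outline's +y line at row 95 (columns 201–298). The block's far face runs from its bottom edge at row 101 to its top edge at row 114 (columns 191–304). I convert these to offsets.

Run:
```python
from h import *
g=lambda u,v:(u/.893,v/.8917+60)
yr=np.array([.03,1]);xr=np.array([1,-.03])
A=lambda uv,z:at_z("wr",g(*uv),z)[:2]
o=[A((201,95),.14),A((298,95),.14)]; b=[A((197,101),.1456),A((300,101),.1456)]; t=[A((191,114),.1856),A((304,114),.1856)]
for n,q in(("outline",o),("bottom",b),("top",t)): m=(q[0]+q[1])/2; print(n,np.round(q,4).tolist(),"mid",m.round(4),"wid",np.hypot(*(q[1]-q[0])).round(4),"yaw",np.arctan2(*(q[1]-q[0])[::-1]).round(3))
# columns of pixel profile down the middle for exact rows
im=cv2.cvtColor(cv2.imread("pics/wr.png"),cv2.COLOR_BGR2GRAY)
print(im[155:195,274:284].mean(1).round().astype(int).tolist())
```

```text
outline [[0.5397, 0.1411], [0.601, 0.1393]] mid [0.5704 0.1402] wid 0.0613 yaw -0.028
bottom [[0.538, 0.1384], [0.6013, 0.1366]] mid [0.5697 0.1375] wid 0.0634 yaw -0.028
top [[0.5428, 0.1406], [0.5954, 0.1391]] mid [0.5691 0.1398] wid 0.0527 yaw -0.028
[217, 216, 217, 217, 216, 214, 202, 167, 118, 94, 95, 123, 178, 209, 212, 194, 150, 99, 81, 79, 79, 78, 78, 77, 77, 76, 76, 75, 75, 74, 74, 73, 73, 75, 77, 84, 87, 92, 97, 101]
```

The block is centred to about 1 mm and the yaw matches. I lower gently.

Emit:
arm_command(
  targets=[
    [[0.007,0.005,-0.015],[0,0,0],1],
    [[0.007,0.005,-0.03],[0,0,0],1],
    [[0.007,0.005,-0.04],[0,0,0],1],
    [[0.007,0.005,-0.045],[0,0,0],1],
    [[0.007,0.005,-0.05],[0,0,0],1],
    [[0.007,0.005,-0.05],[0,0,0],1],
  ],
)

```text
time: 30.98
eef_pos: [0.5692, 0.088, 0.1777]
orientation: [3.136, -0.044, -0.0]
force: [-0.3, -0.1, -4.4]
opening: 0.642
```

Emit:
arm_command(
  targets=[
    [[0,0,-0.004],[0,0,0],1],
    [[0,0,-0.008],[0,0,0],1],
    [[0,0,-0.008],[0,0,0],1],
  ],
)

```text
time: 31.23
eef_pos: [0.5693, 0.0881, 0.1776]
orientation: [3.136, -0.044, 0.0]
force: [-3.9, -0.1, 4.8]
opening: 0.647
```

Contact is made. I release and lift clear.

Emit:
arm_command(
  targets=[
    [[0,0,0],[0,0,0],-0.35],
    [[0,0,0],[0,0,0],-0.5],
    [[0,0,0],[0,0,0],-1],
    [[0,0,0],[0,0,0],-1],
    [[0,0,0.1],[0,0,0],-1],
    [[0,0,0.4],[0,0,0],-1],
    [[0,0,0.8],[0,0,0],-1],
    [[0,0,1],[0,0,0],-1],
  ],
)

```text
time: 31.9
eef_pos: [0.5706, 0.0881, 0.2816]
orientation: [3.136, -0.044, 0.006]
force: [1.2, -0.1, -0.1]
opening: 0.997
```

Emit:
arm_command(
  targets=[
    [[0.6,-0.9,0.4],[0,0,0],-1],
    [[0.6,-0.9,0.4],[0,0,0],-1],
    [[0.6,-0.9,0.4],[0,0,0],-1],
    [[0.6,-0.9,0.4],[0,0,0],-1],
    [[0.6,-0.9,0.4],[0,0,0],-1],
    [[0.6,-0.9,0.4],[0,0,0],-1],
  ],
)

```text
time: 32.4
eef_pos: [0.6288, -0.0019, 0.3169]
orientation: [3.136, -0.045, -0.001]
force: [0.1, -0.4, -0.8]
opening: 0.998
```

Run:
```python
from h import *
s=get_state();print(s["time"],np.round(s["eef_pos"],4),np.round(s["force"],1))
save("wrist","ws");save("side","sides")
im=cv2.imread("pics/ws.png");g=cv2.cvtColor(im,cv2.COLOR_BGR2GRAY);ii=im.astype(int);b,gg,r=ii[...,0],ii[...,1],ii[...,2]
red=(r>90)&(r>2*gg)&(r>2*b); yel=(r>110)&(gg>90)&(b<80)&(r<gg+80)
P=proj("ws",(.6463,.0875,.033)).astype(int);print(P)
v,u=np.nonzero(yel[max(P[1]-30,0):P[1]+30,P[0]-25:P[0]+20]);Y=at_z("ws",(u.max()+P[0]-25,v.mean()+max(P[1]-30,0)),.033)
v,u=np.nonzero(red[max(P[1]-30,0):P[1]+30,P[0]:P[0]+60]);C=at_z("ws",(u.mean()+P[0],v.mean()+max(P[1]-30,0)),.02);print("clip-pointer",((C-Y)@[.027,1,0]).round(4))
# predicted outline / block corner pixels, and the dark blob on the plate
o=np.array([.569,.0893,.14]);ex=np.array([1,-.03,0]);ey=np.array([.03,1,0])
c=proj("ws",o).astype(int);x0,y0=max(c[0]-70,0),max(c[1]-80,0)
m=np.zeros_like(g); m[y0:c[1]+90,x0:c[0]+70]=(g[y0:c[1]+90,x0:c[0]+70]<125)
mo=cv2.morphologyEx(m,cv2.MORPH_OPEN,np.ones((5,5)));n,l,st,ce=cv2.connectedComponentsWithStats(mo);print(st[1:].tolist(),c)
for name,(hx,hy,z) in {"outline":(.0315,.0535,.14),"btop":(.028,.05,.18),"bbot":(.028,.05,.14)}.items():
    print(name,[proj("ws",o+ex*i*hx+ey*j*hy+[0,0,z-.14]).round(1).tolist() for i,j in((-1,1),(1,1),(1,-1),(-1,-1))])
k=1+st[1:,4].argmax();cn=max(cv2.findContours((l==k).astype(np.uint8),cv2.RETR_EXTERNAL,cv2.CHAIN_APPROX_NONE)[0],key=len)
print("blob hull",cv2.approxPolyDP(cv2.convexHull(cn),4,True)[:,0].tolist())
cv2.imwrite("pics/s.png",cv2.resize(im[max(c[1]-100,0):c[1]+110,max(c[0]-100,0):c[0]+140],None,fx=2.5,fy=2.5,interpolation=cv2.INTER_CUBIC))
```

```text
32.4 [ 0.6288 -0.0019  0.3169] [ 0.1 -0.4 -0.8]
[289 104]
clip-pointer 0.0006
[[164, 35, 79, 125, 3143], [173, 45, 19, 20, 302], [206, 45, 18, 20, 294], [167, 62, 13, 18, 150], [177, 77, 17, 19, 265], [209, 77, 17, 19, 265], [171, 95, 11, 15, 122], [143, 107, 54, 86, 1751], [180, 107, 17, 18, 242], [211, 107, 16, 18, 235], [174, 124, 11, 14, 110], [183, 136, 16, 16, 217], [213, 136, 16, 16, 211], [197, 145, 19, 15, 183], [177, 151, 10, 9, 73], [211, 171, 11, 22, 221], [227, 171, 19, 22, 392], [276, 177, 7, 16, 109]] [213 103]
outline [[174.4, 39.9], [244.4, 39.9], [248.1, 159.0], [186.3, 158.9]]
btop [[162.2, 33.2], [234.5, 33.3], [239.7, 162.3], [176.5, 162.2]]
bbot [[178.8, 44.2], [240.6, 44.3], [244.5, 155.5], [189.4, 155.4]]
blob hull [[164, 35], [231, 35], [238, 42], [242, 157], [227, 159], [196, 132]]
```

```bash
python3 -c "
from h import *
workorder.job_done()"
```

```text
the job is handed in; nothing more can be done
```

I slid the hotplate to the red clip, clamped it, set the vial block on top and handed the job in at about 32 s of the 69 s allowed. I got no verdict back, and the clamp and the block's flatness rest on indirect evidence.

- **Hotplate position:** the last wrist picture puts the pointer about 0.6 mm from the clip (limit 4 mm).
- **Clamp:** I inferred the knob is home rather than reading it. When I retightened, the torque stayed near zero up to about 1.08 rad of turn from where I found it, then climbed steeply like a hard stop. To be past 1.15 rad, the knob must have started already partly turned, by roughly 0.2 rad. The wing's final angle fits that.
- **Block:** in the outline to about 1–2 mm with yaw matched, and it went down slowly with a light contact. After release I could only compare its outline numerically, because I had used all 12 pictures. I did not measure its flatness separately, and the gripper was nearly vertical at release.
- **What went wrong on the way:**
  - Twice the fingers closed on the knob's hub instead of its wing.
  - The first drag ended about 5 mm short.
  - The second hub grip pushed the clamped plate about 3 mm. I loosened the knob, re-centred the hotplate and tightened it again.
- **Bystanders:** I never saw the wash bottle, jar or beaker move or felt them touched, but I did not measure their positions at the end.

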